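# Trial-fit a tapered mandrel and break it loose with the drift key

## Robot

A 7-joint arm with a two-finger parallel gripper is mounted at the origin on the work surface. World frame = base frame: x ahead of the robot, y to its left, z up, the work surface at z = 0. Lengths are in m, angles in degrees, forces in N, time in s.
With the tool pointing down it reaches from about 0.425 to 0.925 m from the base axis. Payload 6.8 kg.
Tool frame: the origin (TCP) lies at the very end of the fingers, on their centre line; the grasp point (between the pads) lies 19 mm behind it; z points along the fingers, y is the line along which they close (so a half turn about z gives the same grasp; the last joint's range is limited). The gripper opens to 85 mm and grips with 20 to 120 N. Pads are 22 mm wide; open, the fingers measure 114 mm over their backs; the gripper's body (76 mm by 85 mm) begins 54 mm behind the grasp point. The pads swing forward as they close: fully open they stand 13 mm farther back than shut.
Start: joints at [-6.194, 27.33, 1.283, 89.118, -0.659, 63.558, -4.761], TCP at [0.675, 0, 0.231] pointing down, gripper open.
Joint ranges: [-169.35, 169.35], [-19.33, 120.38], [-80.79, 83.38], [13.8, 139.57], [-78.32, 258.32], [9.67, 109.79], [-169.56, 169.56]. Speed limits (degrees/s): [136.94, 136.94, 180, 180, 180, 180, 180].

## Interface

Orientations are given as a 3x3 rotation matrix whose columns are the frame's x, y, z axes.
In Python, from bench import sensors, eyes, ticket gives the robot as it stands.
- The arm moves only by the tool jog_arm, never from a script. Its arguments are lists of equal length, an entry for each row: "offset": the shift along the tool's x, y, z in mm, a list of three; "dr": the turn, a rotation vector about the tool's x, y, z in degrees, a list of three. A call has 1 to 10 rows; each row shifts and turns the commanded pose from where the row before left it, along the tool's axes as they then stand; what a row does not reach is not made up. A row lasts 1/10 s, in which the tool goes at most 50 mm and 8.59 degrees, less where a joint would pass 70% of its speed; a pose out of reach is approached as far as the arm can. A call is refused whole if a number of a shift passes 50 or a number of a turn 8.59, either way. A call with a gripper value outside its range is refused whole. "fingers" is the opening, from 0 (shut) to 1 (fully open), set as the call begins (left out, the last holds). The fingers move at their own pace and stop on an object; "squeeze" is the grip in N (left out, the last holds). Time passes only in rows, so rows that do not move let the fingers close. It gives the time, the measured TCP pose, the force, the opening and the grip force at its end, in the units of the state.
- sensors.sense(): the state, without advancing time (a new reading comes with each control period).
- eyes.capture(name): name is "scene" or "side" or "wrist"; returns a dict with "color" (384x512x3 uint8, blue, green, red), "vfov" (degrees; the focal length in pixels is half the picture's height over the tangent of half this angle, whatever the lens; pixels are square), "cx", "cy" (the principal point, pixels), "R" (3x3) and "t" (3): a world point X has camera coordinates R X + t. Camera axes: x right, y down, z forward; pixel columns grow to the right and rows downward; lengths in m; the calibration is good to about 2 mm. A picture is of the moment at which its call begins. There is no depth.
- ticket.hand_in(): hands the job in; it is judged then, once.
The state is a dict: "time": time; "q": joint angles; "joint_vel": joint speeds; "joint_torque": joint torques, N m; "ee_pos": TCP position; "tool_rot": TCP orientation; "contact_force": force on the tool from outside, world axes, zero at the start; "ft_torque": the same for the moment, N m; "opening": finger opening in m; "gripper_force": force on a finger pad.
Only numpy, scipy, OpenCV 4.12 (cv2) and the standard library are available. Lean on these libraries where they do the work, as an engineer would, in place of code of your own. Each camera call takes 0.05 s, during which the arm holds its last target. There are 200 camera calls.

## Task

Trial-fit the orange-headed tapered mandrel in the blue bench socket: twist it under a light push until its flat tang drops into the hidden window, then press it fully home, its collar firmly on the socket's steel rim (about 20 N, never over 27 N), and let go: it holds by itself. Then drive the red-handled drift key through the cross slot under it until the mandrel breaks loose and stands raised on the thick flat part of the key; leave both there and do not disturb the other things on the bench.

Things in the scene. Friction and masses are not known exactly. Their poses are not given: they have to be found in the camera images.
- mandrel: steel mandrel, 0.36 to 0.48 kg, upright in one of the rack's two holes. Origin: centre of its collar's underside, z up through the head. Collar 50 mm across, 8 mm thick, the head above it. Below: cone shank, radius 14.5 mm at the collar, 9.5 mm at z = -40 mm; then a flat tang to z = -72 mm, 15 mm wide along x, 9 mm thick along y, end edges chamfered 1.5 mm.
- mandrel_head (a point): centre of the mandrel's orange hexagonal head, 29 mm above the collar's underside; head from z = 8 to 50 mm of the mandrel, 30 mm across flats; flats face the mandrel's x axis and every 60 deg from it (grip on two flats)
- socket_mouth (a point): centre of the mouth of the upright socket fixed to the bench: blue tube with steel rim, 62 mm across, bore 38 mm, mouth 117 mm above the bench; flange 96 mm across, 12 mm high. z up, x along the cross slot. Home: the collar's underside rests on the mouth, a rigid stop. Seated, the mandrel stays gripped when released.
- seat: steel rim ring of the socket, 62 mm outside, 38 mm inside, 6 mm high; origin at the centre of its underside, 6 mm below the mouth. Of the final push the pads carry 5 to 12 N and this rim the rest
- nose (a joint): sinking of the socket's blue tube, m: it stands on a preloaded overload spring, rigid (0) up to a push of 27 N, then giving way 1 mm for every 4 N more
- socket_bore (a point): socket axis 42 mm below the mouth, at the top of a brass plate with the tang's window, 20 by 12 mm: its long side lies at an unknown angle within 0.85 rad either way of the slot's x. Misaligned (over 0.2 rad), the tang stands on it, the mandrel 30 mm above home: turn it under 4 to 10 N until it drops. Once in, the plate turns with it only stiffly (0.4 N m).
- socket_pads (a point): socket axis 18 mm below the mouth, amid four sprung pads. They touch the cone from 8 mm above home and spread as it sinks; pushing past them takes 5 to 20 N, less with small twists to and fro. They keep gripping the cone when it is released.
- socket_slot (a point): socket axis at the floor of the cross slot, 36 mm above the bench. The slot runs right through along this x axis (enter from either side), 24 mm wide, 25 mm high, its mouths 22 to 30 mm from the axis. With the mandrel home, its tang ends 9 mm above this floor.
- key: drift key lying on the bench, 208 mm long, 0.22 kg; slippery steel blade 14 mm wide with flat underside. Origin on the underside, below the handle's centre; x points to the tip, z up. Blade top: 4 mm high at the tip (x = 192 mm), rising evenly to 20 mm at x = 85 mm, flat and 20 mm high from there back to x = -16 mm.
- key_handle (a point): centre of the key's red handle, 40 mm above the underside: a block 32 mm along the key, 18 mm across, from 20 to 60 mm above the underside; grip it across
- key_tip (a point): middle of the key's tip, at the level of its underside, 192 mm from key along its x. Driven flat on the slot's floor it meets the mandrel's tang when 33 mm past the socket's axis, frees the mandrel near 87 mm and carries it on the flat, raised 11 mm, from 107 mm on (110 to 120 mm is good). Driving takes about 5 to 20 N
- rack: fixed plywood tool rack 80 (x) by 190 (y) by 78 mm high; origin at the centre of its underside; two 35 mm holes at y = -50 and +50 mm hold the mandrel and the plain arbor, collars on its top (which is in which hole varies)
- plain_arbor: bystander in the rack's other hole: dark steel arbor, black round head 28 mm across to 42 mm above its collar; origin = collar underside
- ring_a: bystander: brown ring 80 mm across, 12 mm high, origin under its centre
- ring_b: bystander: white ring 80 mm across, 12 mm high, origin under its centre
- jar: bystander: jar 48 mm across, 70 mm high, origin under its centre
- driver: bystander: screwdriver lying on the bench, along its x
- notebook: bystander: yellow book 140 by 100 by 12 mm, origin under its centre
There are look-alikes about, which are no part of the job. What is shaped like the mandrel but yellow is not meant.

How it is judged:
By the outcome, as a careful person would: the job done as asked, in the order asked, and still so for the second after the job is handed in, with the robot touching nothing.
It also fails if it takes over 72 s, if anything falls off the work surface, if the arm or the gripper's body presses on something with over 40 N, if the wrist force passes 120 N, or if a joint passes its speed limit or range.

## Working session

There is one attempt and no reset: what is moved stays moved. The work goes in short steps, Python scripts to look and compute and a tool call to move; the robot and the scene stay as the last step left them, time stands still between calls to the robot, and variables do not carry over. Pictures are saved under pics/ and viewed, at most 10 in all, crops included, and the job is handed in when it is done.

Besides the shell and the picture viewer there is one more tool, called as name(argument=value, ...), one argument or row to a line, values as JSON. jog_arm: Moves the arm, as the interface text tells. Its arguments: {"type":"object","properties":{"offset":{"type":"array"},"dr":{"type":"array"},"fingers":{"type":"number"},"squeeze":{"type":"number"}},"required":["offset","dr"]}

```bash
mkdir -p pics; ls; cat > h.py <<'E'
import numpy as np, cv2
from bench import sensors, eyes, ticket
def cap(n,save=None):
    c=eyes.capture(n); c['f']=c['color'].shape[0]/2/np.tan(np.radians(c['vfov'])/2)
    c['R']=np.array(c['R']);c['t']=np.array(c['t'])
    if save: cv2.imwrite('pics/'+save,c['color'])
    return c
def ray(c,u,v):
    d=c['R'].T@np.array([(u-c['cx'])/c['f'],(v-c['cy'])/c['f'],1]); return -c['R'].T@c['t'],d/np.linalg.norm(d)
def onplane(c,u,v,z):
    o,d=ray(c,u,v); return o+d*(z-o[2])/d[2]
def proj(c,X):
    p=c['R']@np.array(X)+c['t']; return np.array([c['cx'],c['cy']])+c['f']*p[:2]/p[2]
def tri(rs):
    A=np.zeros((3,3));b=np.zeros(3)
    for o,d in rs:
        P=np.eye(3)-np.outer(d,d);A+=P;b+=P@o
    x=np.linalg.solve(A,b); return x,[np.linalg.norm((np.eye(3)-np.outer(d,d))@(x-o)) for o,d in rs]
E
python3 - <<'E'
from h import *
import pickle
cs={n:cap(n,n+'0.png') for n in ['scene','side','wrist']}
pickle.dump(cs,open('c0.pkl','wb'))
ims=[cs[n]['color'] for n in cs]
z=np.zeros((384,512,3),np.uint8)
for n in cs: c=cs[n]; print(n,c['vfov'],c['cx'],c['cy'],(-c['R'].T@c['t']).round(3),c['R'][2].round(3))
s=sensors.sense();print(s)
E
```

```text
pics
scene 56.92409476130595 252.9973116770735 185.1114741691268 [1.259 0.004 0.88 ] [-0.662  0.006 -0.749]
side 55.022030941065125 251.14108898812225 193.90744746033903 [0.47  0.629 0.786] [ 0.093 -0.672 -0.735]
wrist 67.57669189037799 260.29395346335104 194.52236953312917 [0.675 0.075 0.374] [-0.001 -0.296 -0.955]
{'time': 0.15, 'q': array([-6.19243459, 27.36485357,  1.28088735, 89.16073299, -0.65986085,
       63.55749115, -4.76197198]), 'joint_vel': array([-0.00539957, -0.07352199,  0.07720879, -0.2122792 , -0.06478841,
       -0.00274219,  0.08287182]), 'joint_torque': array([ 1.55385478e-03, -5.96924365e+01,  1.60940632e+00, -2.81490952e+01,
        1.26662746e-02,  6.56643446e-03,  5.58682734e-05]), 'ee_pos': array([ 6.74584422e-01, -1.74465340e-05,  2.30583617e-01]), 'tool_rot': array([[ 3.05930870e-05,  9.99999129e-01, -1.31954180e-03],
       [ 9.99999996e-01, -3.06986330e-05, -7.99666811e-05],
       [-8.00071196e-05, -1.31953935e-03, -9.99999126e-01]]), 'contact_force': array([-0.59036752,  0.03061017,  0.25491445]), 'ft_torque': array([ 0.01810302, -0.0254569 ,  0.01589484]), 'gripper_force': 0.0, 'opening': 0.08511102755655373}
```

View pics/scene0.png

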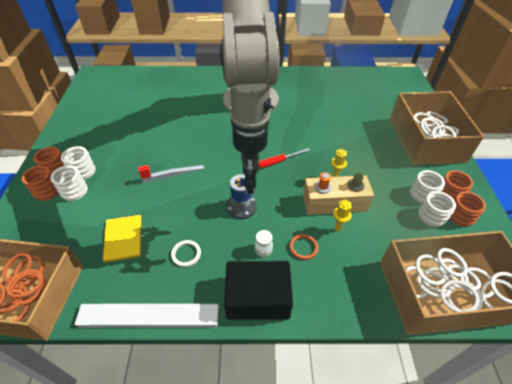

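View pics/side0.png

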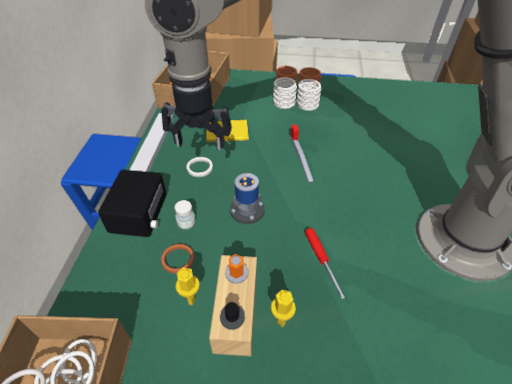

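The scene view shows the orange mandrel head at (323,183) in the rack. The black arbor is at (357,183), and two yellow look-alikes stand outside the rack at (341,160) and (343,215). The blue socket is at (241,195). There are two red-handled things: one with a block handle at (145,172) and a grey blade running to (203,168), which fits the drift key, and a screwdriver with a long round handle at (270,160). I'll confirm both with one enlarged crop.

```bash
python3 - <<'E'
from h import *
import pickle
cs=pickle.load(open('c0.pkl','rb'))
def crop(n,u,v,w,h,W=400,H=300): return cv2.resize(cs[n]['color'][v:v+h,u:u+w],(W,H),interpolation=cv2.INTER_CUBIC)
a=np.vstack([np.hstack([crop('scene',293,150,100,75),crop('side',200,240,80,60)]),np.hstack([crop('scene',130,140,100,75),crop('side',207,155,80,60)])])
cv2.imwrite('pics/crop1.png',a)
E
```

```text
(no output)
```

View pics/crop1.png

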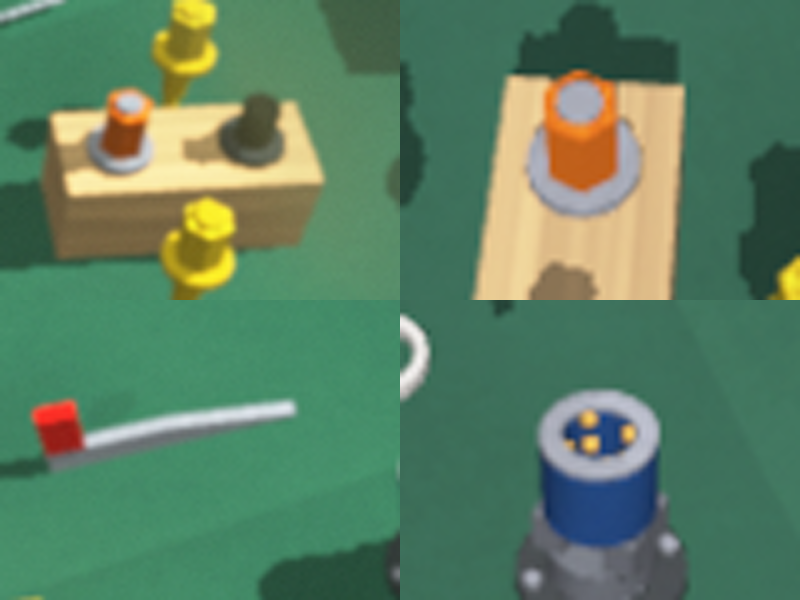

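View pics/wrist0.png

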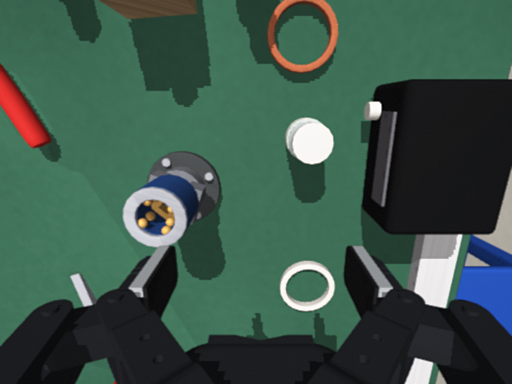

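Both are confirmed. The orange hex head in the rack's hole nearest +y is the mandrel, and the red block with the tapered grey blade is the key. Next I measure the mandrel, socket and key.

```bash
cat >> h.py <<'E'
def blob(m,u,v,r=1e9):
    "contour of mask component nearest pixel"
    cn,_=cv2.findContours(m.astype(np.uint8),cv2.RETR_EXTERNAL,cv2.CHAIN_APPROX_NONE)
    best=min((c for c in cn if cv2.contourArea(c)>8),key=lambda c:abs(cv2.pointPolygonTest(c,(u,v),True)) if cv2.pointPolygonTest(c,(u,v),False)<0 else 0)
    return best
def hsv(c): return [x.astype(int) for x in cv2.split(cv2.cvtColor(c['color'],cv2.COLOR_BGR2HSV))]
def cen(c): M=cv2.moments(c); return M['m10']/M['m00'],M['m01']/M['m00']
def rim(c,u,v):
    h,s,val=hsv(c); m=((s<75)&(val>110)).astype(np.uint8)
    b=blob(m,u,v); return cv2.fitEllipse(cv2.convexHull(b)), cv2.contourArea(b)
E
python3 - <<'E'
from h import *
import pickle
cs=pickle.load(open('c0.pkl','rb'))
# rim
r=[]
for n,u,v in [('side',232,180),('wrist',130,217)]:
    c=cs[n]; i=c['color'][int(v),int(u)]; print(n,i,hsv(c)[1][v,u],hsv(c)[2][v,u])
    e,a=rim(c,u,v); print(e,a); r.append(ray(c,*e[0])); print(onplane(c,*e[0],.117))
print(tri(r))
# red / orange
r={'o':[], 'k':[]}
for n,o,k in [('scene',(323,183),(145,172)),('side',(236,265),(295,132))]:
    c=cs[n];h,s,v=hsv(c)
    mo=(h>=6)&(h<=16)&(s>190)&(v>120)
    b=cv2.convexHull(blob(mo,*o)); print(n,'or',cen(b),cv2.contourArea(b),cv2.boundingRect(b)); r['o'].append(ray(c,*cen(b)))
    mk=((h<=5)|(h>174))&(s>170)&(v>90)
    b=blob(mk,*k); print(n,'red',cen(b),cv2.contourArea(b),cv2.boundingRect(b)); r['k'].append(ray(c,*cen(b)))
for q in r: print(q,tri(r[q]))
c=cs['scene']; print('tip',onplane(c,203,168,.002),onplane(cs['side'],310,179,.002))
E
```

```text
side [ 90 111  61] 115 111
((246.24131774902344, 181.38290405273438), (18.261016845703125, 24.60411834716797), 90.79170227050781) 332.0
[ 0.57209336 -0.02304506  0.117     ]
wrist [218 210 211] 9 218
((149.47256469726562, 239.73294067382812), (71.89251708984375, 111.51605987548828), 9.480549812316895) 3508.5
[ 0.56543377 -0.05106711  0.117     ]
(array([ 0.56892941, -0.04676723,  0.10571091]), [np.float64(0.01080517592042193), np.float64(0.010805175920421734)])
scene or (323.9702380952381, 181.91071428571428) 56.0 (320, 177, 9, 11)
scene red (144.12290502793297, 171.3091247672253) 89.5 (138, 166, 12, 12)
side or (235.66046831955921, 265.952479338843) 242.0 (229, 256, 14, 22)
side red (294.4270152505446, 131.84531590413943) 76.5 (291, 125, 8, 15)
o (array([0.56078788, 0.21914356, 0.10571984]), [np.float64(0.0002795504548384558), np.float64(0.0002795504548384282)])
k (array([ 0.45920477, -0.34363479,  0.04102226]), [np.float64(0.0018800019446914933), np.float64(0.0018800019446915857)])
tip [ 0.40356986 -0.1615696   0.002     ] [ 0.40130417 -0.16949892  0.002     ]
```

jog_arm(
  offset=[
    [5,-19,-18],
    [5,-19,-18],
    [5,-19,-17],
    [5,-18,-17],
    [0,0,0],
    [0,0,0],
  ],
  dr=[
    [0,0,0],
    [0,0,0],
    [0,0,0],
    [0,0,0],
    [0,0,0],
    [0,0,0],
  ],
)

```text
time: 0.75
ee_pos: [0.6002, 0.0199, 0.3013]
tool_rot: [[-0.0, 1.0, 0.001], [1.0, 0.0, -0.0], [-0.0, 0.001, -1.0]]
contact_force: [-0.5, -0.1, 0.2]
opening: 0.0853
gripper_force: 0.0
```

```bash
python3 - <<'E'
from h import *
import pickle
c=cap('wrist'); pickle.dump(c,open('c1.pkl','wb'))
s=sensors.sense();print(s['time'],s['ee_pos'],(-c['R'].T@c['t']).round(3))
p=proj(c,[.572,-.023,.117]);print(p)
u,v=p.astype(int)
u=min(max(u-65,0),512-130);v=min(max(v-50,0),384-100)
cv2.imwrite('pics/sock.png',np.hstack([cv2.resize(c['color'],(384,288)),cv2.resize(c['color'][v:v+100,u:u+130],(374,288),interpolation=cv2.INTER_CUBIC)]));print(u,v)
E
```

```text
0.8 [0.60015066 0.01969017 0.30051986] [0.6   0.095 0.445]
[236.61275485 207.6739382 ]
171 157
```

View pics/sock.png

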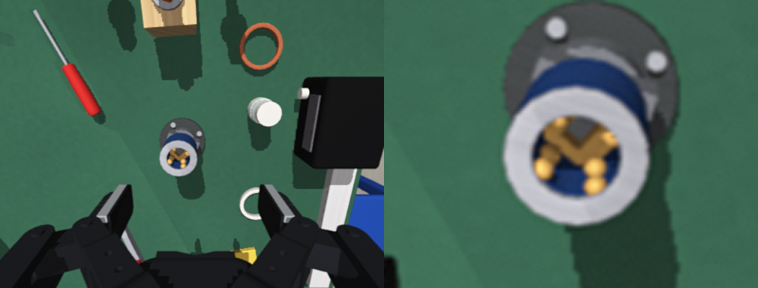

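The enlarged wrist view shows the rim at about full-image pixel (236,207), with brass pads and the window plate inside. Two flange bolts are visible at (230,166) and (264,178). I'll measure the rim and bolts and look at the tube foot from the side.

```bash
python3 - <<'E'
from h import *
import pickle
cs=pickle.load(open('c0.pkl','rb'));c=pickle.load(open('c1.pkl','rb'))
h,s,v=hsv(c)
for lo in (150,170,190):
    m=((s<40)&(v>lo)).astype(np.uint8)
    b=blob(m,218,207); e=cv2.fitEllipse(cv2.convexHull(b)); print(lo,e,cv2.contourArea(b))
    print(onplane(c,*e[0],.117))
# wrist0
c0=cs['wrist'];h,s,v=hsv(c0);m=((s<40)&(v>170)).astype(np.uint8);m[:, 190:]=0;m[252:]=0
b=blob(m,130,217);e0=cv2.fitEllipse(cv2.convexHull(b));print('w0',e0,onplane(c0,*e0[0],.117))
print(tri([ray(c,*e[0]),ray(c0,*e0[0])]))
for n in ['side']:
    cc=cs[n];h,s,v=hsv(cc);m=((s<70)&(v>150)).astype(np.uint8);b=blob(m,247,175);es=cv2.fitEllipse(cv2.convexHull(b));print(es)
X,r=tri([ray(c,*e[0]),ray(c0,*e0[0]),ray(cc,*es[0])]);print(X,r)
for u,v in [(230,166),(264,178)]:
    p=onplane(c,u,v,.014);d=p-X;print('bolt',p,np.hypot(*d[:2]),np.degrees(np.arctan2(d[1],d[0])))
cc=cap('scene')
p=proj(cc,[X[0],X[1],.05]).astype(int);q=proj(cs['side'],[X[0],X[1],.05]).astype(int)
f=lambda im,p:cv2.resize(im[p[1]-30:p[1]+30,p[0]-27:p[0]+26],(400,450),interpolation=cv2.INTER_CUBIC)
cv2.imwrite('pics/foot.png',np.hstack([f(cc['color'],p),f(cs['side']['color'],q)]));print(p,q)
E
```

```text
150 ((237.18125915527344, 210.6331024169922), (47.08539581298828, 49.720855712890625), 100.04166412353516) 1779.5
[ 0.57260228 -0.02682302  0.117     ]
170 ((237.07003784179688, 210.7384796142578), (46.365692138671875, 48.810420989990234), 100.09223937988281) 1722.5
[ 0.57246387 -0.02695975  0.117     ]
190 ((236.66964721679688, 210.6703338623047), (45.43340301513672, 47.3354377746582), 98.3316879272461) 557.0
[ 0.57197883 -0.02687178  0.117     ]
w0 ((154.00794982910156, 216.88711547851562), (56.85076904296875, 64.39468383789062), 118.77873992919922) [ 0.57253878 -0.02689454  0.117     ]
(array([ 0.57182523, -0.02757513,  0.11520605]), [np.float64(3.1978696527955224e-05), np.float64(3.197869652794683e-05)])
((246.58631896972656, 181.51113891601562), (17.6209716796875, 23.35325813293457), 86.43296813964844)
[ 0.57143694 -0.02835573  0.11223073] [np.float64(0.00030909589719509215), np.float64(0.0008050772070292533), np.float64(0.0008847117420019604)]
bolt [0.55459985 0.00724289 0.014     ] 0.03937954820015688 115.31275352362115
bolt [ 0.60651312 -0.01152399  0.014     ] 0.038905608750587926 25.634596521914705
[240 196] [247 197]
```

View pics/foot.png

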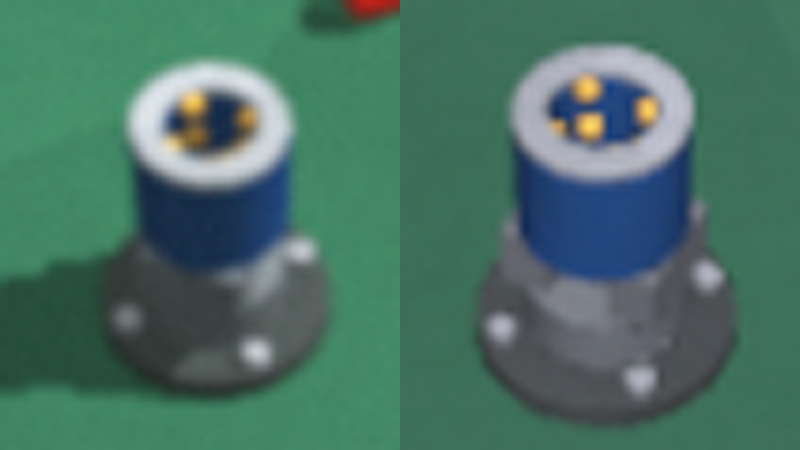

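jog_arm(
  offset=[
    [10,-14,30],
    [10,-14,30],
    [0,0,30],
    [0,0,0],
    [0,0,0],
    [0,0,0],
    [0,0,0],
    [0,0,0],
    [0,0,0],
    [0,0,0],
  ],
  dr=[
    [0,0,0],
    [0,0,0],
    [0,0,0],
    [0,-8,0],
    [0,-8,0],
    [0,-8,0],
    [0,-8,0],
    [0,-8,0],
    [0,-8,0],
    [0,0,0],
  ],
)

```text
time: 1.85
ee_pos: [0.5709, 0.0442, 0.2066]
tool_rot: [[-0.011, 1.0, 0.001], [0.667, 0.007, -0.745], [-0.745, -0.008, -0.667]]
contact_force: [-0.5, 1.8, -1.2]
opening: 0.0856
gripper_force: 0.0
```

```bash
python3 - <<'E'
from h import *
import pickle
c=cap('wrist'); pickle.dump(c,open('c2.pkl','wb'))
s=sensors.sense();print(s['time'],s['ee_pos'],s['tool_rot'].round(2),(-c['R'].T@c['t']).round(3))
p=proj(c,[.572,-.027,.05]);print(p)
u,v=p.astype(int); u=min(max(u-80,0),512-160);v=min(max(v-60,0),384-120);print(u,v)
cv2.imwrite('pics/foot2.png',cv2.resize(c['color'][v:v+120,u:u+160],(800,600),interpolation=cv2.INTER_CUBIC))
E
```

```text
1.9 [0.57148251 0.04195085 0.20832166] [[-0.01  1.   -0.  ]
 [ 0.67  0.   -0.74]
 [-0.74 -0.01 -0.67]] [0.57  0.201 0.246]
[261.55577899 111.47686894]
181 51
```

View pics/foot2.png

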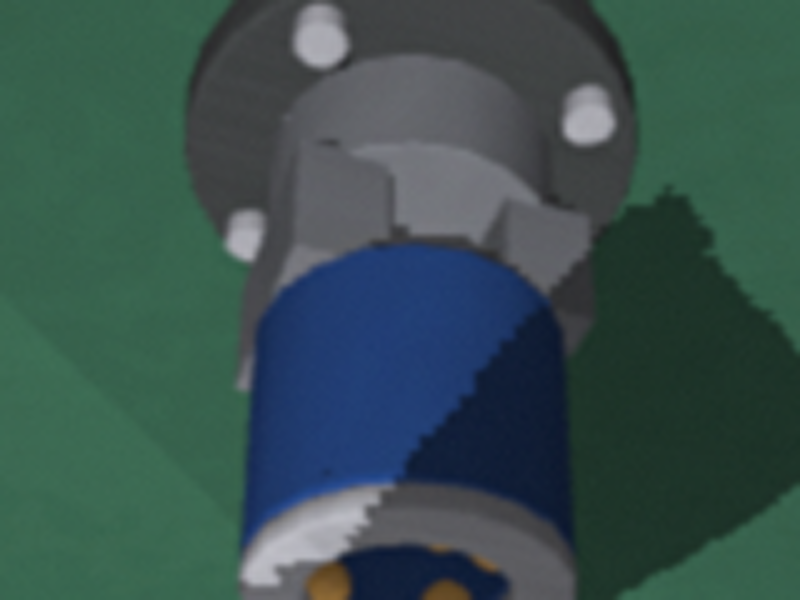

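The slot is clear: its mouth sits between the two cheeks at the top centre (around (440,190) in the crop), midway between the bolts at (320,40) and (588,115). That puts the slot axis at about 70° in world yaw. Next I move above the mandrel.

jog_arm(
  offset=[
    [0,0,0],
    [0,0,0],
    [0,0,0],
    [0,0,0],
    [0,0,0],
    [0,0,0],
    [41,-3,4],
    [41,-3,4],
    [41,-2,4],
    [40,-2,4],
  ],
  dr=[
    [0,8,0],
    [0,8,0],
    [0,8,0],
    [0,8,0],
    [0,8,0],
    [0,8,0],
    [0,0,0],
    [0,0,0],
    [0,0,0],
    [0,0,0],
  ],
)

```text
time: 2.9
ee_pos: [0.5637, 0.2018, 0.197]
tool_rot: [[0.005, 1.0, 0.004], [1.0, -0.005, 0.003], [0.003, 0.004, -1.0]]
contact_force: [1.1, 1.3, -0.8]
opening: 0.0854
gripper_force: 0.0
```

jog_arm(
  offset=[
    [0,0,0],
    [0,0,0],
  ],
  dr=[
    [0,0,0],
    [0,0,0],
  ],
)

```text
time: 3.1
ee_pos: [0.563, 0.202, 0.1964]
tool_rot: [[0.001, 1.0, 0.003], [1.0, -0.001, 0.002], [0.002, 0.003, -1.0]]
contact_force: [0.4, -1.6, -0.4]
opening: 0.0853
gripper_force: 0.0
```

```bash
python3 - <<'E'
from h import *
import pickle
c2=pickle.load(open('c2.pkl','rb'));X=np.array([.572,-.027])
h,s,v=hsv(c2);m=((s<40)&(v>150)).astype(np.uint8)
for u,vv in [(245,59),(298,74),(230,98)]:
    b=blob(m,u,vv);p=onplane(c2,*cen(b),.015)[:2];d=p-X;print('bolt',cen(b),cv2.contourArea(b),p,np.hypot(*d),np.degrees(np.arctan2(d[1],d[0])))
c=cap('wrist'); pickle.dump(c,open('c3.pkl','wb'))
s=sensors.sense();print(s['time'],s['ee_pos'],s['q'].round(1),(-c['R'].T@c['t']).round(3))
p=proj(c,[.561,.219,.128]);print(p)
u,v=p.astype(int); u=min(max(u-80,0),512-160);v=min(max(v-60,0),384-120);print(u,v)
h,s,vv=hsv(c);m=(h>=5)&(h<=17)&(s>170)&(vv>90)
b=cv2.convexHull(blob(m,*map(float,p)));print('hull',cv2.boundingRect(b),cv2.approxPolyDP(b,3,True).reshape(-1,2).tolist())
cv2.imwrite('pics/mand.png',cv2.resize(c['color'][v:v+120,u:u+160],(800,600),interpolation=cv2.INTER_CUBIC))
E
```

```text
bolt (244.6451612903226, 58.537634408602145) 62.0 [0.55531702 0.00617858] 0.03713677697441266 116.69433784841812
bolt (298.2358490566038, 74.30817610062893) 53.0 [ 0.60862448 -0.01183209] 0.03964111889351651 22.496729417088382
bolt (229.45197740112994, 98.00564971751412) 29.5 [ 0.53620399 -0.04612138] 0.04058302309767235 -151.88992338263603
3.15 [0.56320984 0.20062172 0.19631128] [-22.5  22.1  -4.  102.    1.9  55.8 -27.4] [0.563 0.277 0.34 ]
[256.99808021 185.55081915]
176 125
hull (236, 158, 42, 51) [[252, 158], [270, 163], [277, 192], [261, 208], [241, 202], [236, 184], [240, 169]]
```

View pics/mand.png

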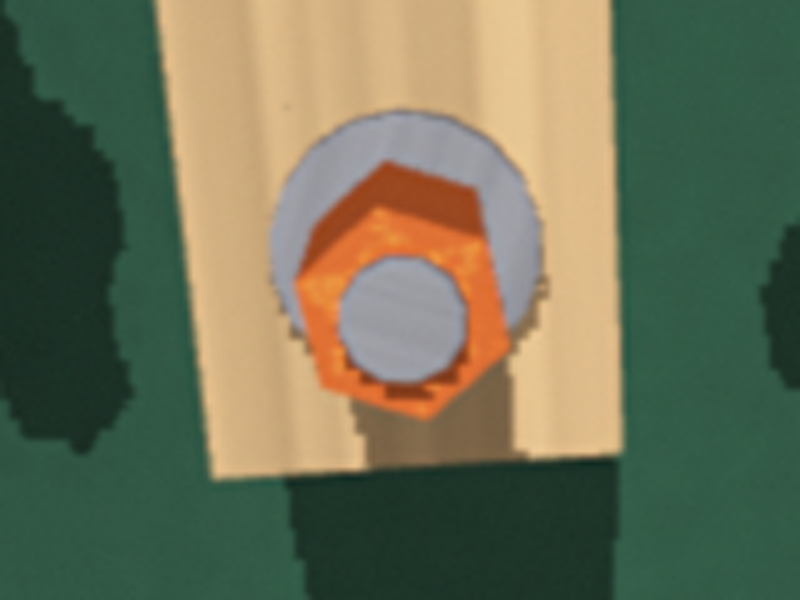

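The enlarged view shows the hex top with vertices at about (380,207), (487,240), (510,347), (432,418), (322,387) and (297,283). The collar and head sit upright in the hole.

```bash
python3 - <<'E'
from h import *
import pickle
c=pickle.load(open('c3.pkl','rb'));cs=pickle.load(open('c0.pkl','rb'))
V=np.array([(380,207),(487,240),(510,347),(432,418),(322,387),(297,283)])/5+[176,125]
P=np.array([onplane(c,u,v,.128)[:2] for u,v in V]);C=P.mean(0);d=P-C
print('center',C,'r',np.hypot(*d.T).round(4))
a=np.degrees(np.arctan2(d[:,1],d[:,0]));z=np.exp(1j*np.radians(a*6)).mean();print(a.round(1),'vertex ang mod60',np.degrees(np.angle(z))/6)
# grey top disc, triangulate with side view
m=((hsv(c)[1]<60)&(hsv(c)[2]>110)).astype(np.uint8)
e=cv2.fitEllipse(blob(m,256.,189.));print(e)
s=cs['side'];h,S,v=hsv(s);mo=((S<90)&(v>110)).astype(np.uint8);b=blob(mo,236.,260.);print(cv2.contourArea(b),cen(b))
sc=cs['scene'];b2=blob(((hsv(sc)[1]<90)&(hsv(sc)[2]>110)).astype(np.uint8),325.,176.);print(cv2.contourArea(b2),cen(b2))
print(tri([ray(c,*e[0]),ray(s,*cen(b))]),tri([ray(c,*e[0]),ray(s,*cen(b)),ray(sc,*cen(b2))]))
print(onplane(c,*e[0],.128))
E
```

```text
center [0.56094603 0.21706613] r [0.0172 0.0171 0.0171 0.0173 0.0174 0.0172]
[ 102.2   43.3  -17.6  -75.9 -138.   162.8] vertex ang mod60 -17.20470504084333
((256.0061340332031, 188.34112548828125), (24.263078689575195, 24.4923152923584), 102.29951477050781)
50.5 (235.35973597359734, 259.976897689769)
22.5 (325.4148148148148, 174.90370370370368)
(array([0.56059704, 0.21609806, 0.12491359]), [np.float64(0.00044729219542726846), np.float64(0.00044729219542739856)]) (array([0.55980157, 0.21960376, 0.13335481]), [np.float64(0.0013442038167759947), np.float64(0.0016902980954594893), np.float64(0.0008792387651839934)])
[0.56023056 0.21678139 0.128     ]
```

jog_arm(
  offset=[
    [8,-1,0],
    [8,-1,0],
    [0,0,0],
    [0,0,0],
  ],
  dr=[
    [0,0,-6.4],
    [0,0,-6.4],
    [0,0,0],
    [0,0,0],
  ],
  squeeze=100,
)

```text
time: 3.55
ee_pos: [0.56, 0.2166, 0.1958]
tool_rot: [[-0.216, 0.976, 0.001], [0.976, 0.216, -0.0], [-0.0, 0.001, -1.0]]
contact_force: [-0.6, -0.6, 0.4]
opening: 0.0854
gripper_force: 0.0
```

```bash
python3 - <<'E'
from h import *
import pickle
s=sensors.sense();R=s['tool_rot'];print(s['time'],s['ee_pos'],R.round(3),'yaw y',np.degrees(np.arctan2(R[1,1],R[0,1])))
print('rem tool mm',R.T@(np.array([.561,.217,.090])-s['ee_pos'])*1000)
cs=pickle.load(open('c0.pkl','rb'))
for a,b in [((341,160),(284,300)),((343,212),(187,283))]:
    print(tri([ray(cs['scene'],*x),]+[ray(cs['side'],*b)])[0] if 0 else [tri([ray(cs['scene'],*a),ray(cs['side'],*q)]) for q in [(284,300),(187,283)]])
E
```

```text
3.55 [0.55998699 0.21661734 0.19578081] [[-0.216  0.976  0.001]
 [ 0.976  0.216 -0.   ]
 [-0.     0.001 -1.   ]] yaw y 12.465777623668611
rem tool mm [  0.18935152   0.95900003 105.7818339 ]
[(array([0.45635241, 0.28459487, 0.0986772 ]), [np.float64(0.005430068545137698), np.float64(0.005430068545137692)]), (array([0.6055737 , 0.28090126, 0.2034238 ]), [np.float64(0.04506618847206456), np.float64(0.04506618847206446)])]
[(array([ 0.49926382,  0.26674596, -0.03451825]), [np.float64(0.06912860595858238), np.float64(0.06912860595858229)]), (array([0.65823627, 0.26223832, 0.08770246]), [np.float64(0.00010958544059990247), np.float64(0.00010958544059991151)])]
```

jog_arm(
  offset=[
    [0,1,27],
    [0,0,27],
    [0,0,26],
    [0,0,16],
    [0,0,9],
    [0,0,0],
    [0,0,0],
  ],
  dr=[
    [0,0,0],
    [0,0,0],
    [0,0,0],
    [0,0,0],
    [0,0,0],
    [0,0,0],
    [0,0,0],
  ],
)

```text
time: 4.25
ee_pos: [0.5608, 0.2187, 0.0911]
tool_rot: [[-0.22, 0.975, 0.001], [0.976, 0.22, 0.0], [0.0, 0.001, -1.0]]
contact_force: [-0.8, 0.3, -0.1]
opening: 0.0852
gripper_force: 0.0
```

jog_arm(
  offset=[
    [0,0,0],
    [0,0,0],
    [0,0,0],
    [0,0,0],
    [0,0,0],
    [0,0,0],
    [0,0,0],
    [0,0,0],
    [0,0,0],
  ],
  dr=[
    [0,0,0],
    [0,0,0],
    [0,0,0],
    [0,0,0],
    [0,0,0],
    [0,0,0],
    [0,0,0],
    [0,0,0],
    [0,0,0],
  ],
  fingers=0,
)

```text
time: 5.15
ee_pos: [0.5605, 0.2193, 0.0909]
tool_rot: [[-0.221, 0.975, 0.001], [0.975, 0.221, 0.0], [0.0, 0.001, -1.0]]
contact_force: [-1.3, -0.1, 5.1]
opening: 0.0288
gripper_force: 99.5
```

jog_arm(
  offset=[
    [0,0,-5],
    [0,0,-15],
    [0,0,-25],
    [0,0,-25],
    [0,0,-25],
    [0,0,-20],
    [0,0,-15],
    [0,0,0],
    [0,0,0],
  ],
  dr=[
    [0,0,0],
    [0,0,0],
    [0,0,0],
    [0,0,0],
    [0,0,0],
    [0,0,0],
    [0,0,0],
    [0,0,0],
    [0,0,0],
  ],
)

```text
time: 6.05
ee_pos: [0.5597, 0.2189, 0.2199]
tool_rot: [[-0.222, 0.975, -0.001], [0.975, 0.222, -0.0], [-0.0, -0.001, -1.0]]
contact_force: [-0.2, 0.2, -4.1]
opening: 0.0288
gripper_force: 99.0
```

```bash
python3 - <<'E'
from h import *
import pickle
s=sensors.sense();e=s['ee_pos'];print(s['time'],e,s['contact_force'],s['ft_torque'])
d={}
for n in ('side','scene'):
    c=cap(n);d[n]=c
    p=proj(c,[e[0],e[1],e[2]-.012-.056]);q=proj(c,[e[0],e[1],e[2]-.012]);pix=c['f']/(c['R']@np.array([e[0],e[1],e[2]-.07])+c['t'])[2]/1000
    o,dd=ray(c,*p);print(n,p,q,'px/mm',pix,'view az',np.degrees(np.arctan2(dd[1],dd[0])))
    u,v=p.astype(int); d[n+'c']=cv2.resize(c['color'][v-35:v+15,u-25:u+25],(400,400),interpolation=cv2.INTER_CUBIC)
pickle.dump(d,open('c4.pkl','wb'))
cv2.imwrite('pics/tang.png',np.hstack([d['sidec'],d['scenec']]))
E
```

```text
6.05 [0.55969348 0.21886682 0.2198731 ] [-0.23892412  0.20287972 -4.12927277] [-0.00200013  0.02033906 -0.02877383]
side [235.31151019 253.8759339 ] [234.25723611 237.61439438] px/mm 0.49058163093797363 view az -77.63734440107653
scene [326.26551086 170.73236546] [329.5511233  156.54359144] px/mm 0.35000172909245963 view az 162.88401271250586
```

View pics/tang.png

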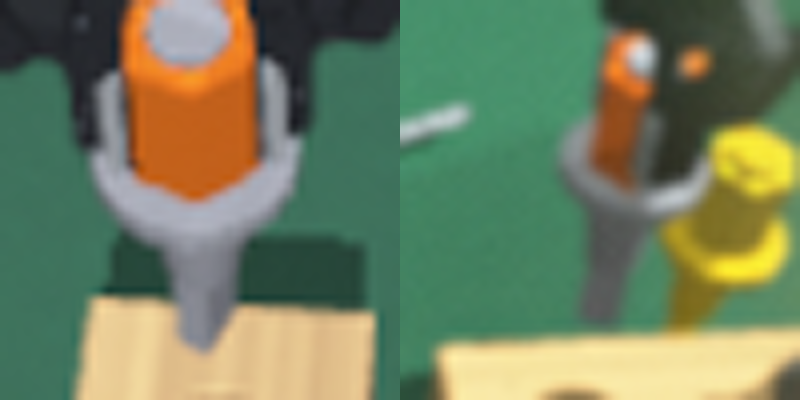

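The tang appears single-faced in the scene view. In the side view it shows a corner at about (208,350), with the broad face receding to the right. So tang x is at about 73° yaw. Next I compute the relative offset to the socket.

```bash
python3 - <<'E'
from h import *
import pickle
d=pickle.load(open('c4.pkl','rb'));cs=pickle.load(open('c0.pkl','rb'))
c=d['side'];h,s,v=hsv(c)
m=((s<80)&(v>120)).astype(np.uint8);u,w=proj(c,[.5597,.2175,.257]);print(u,w)
b=blob(m,u,w);print(cv2.contourArea(b),cen(b),onplane(c,*cen(b),.257),'tcp',[.5597,.2189])
m=((h>=6)&(h<=16)&(s>190)&(v>100));b=cv2.convexHull(blob(m,u,w+8));print(cv2.boundingRect(b))
c=cs['side'];print('rim side',onplane(c,246.586,181.51,.117))
h,s,v=hsv(c);b=blob(((s<80)&(v>120)).astype(np.uint8),235.36,259.98);print('old disc side',cen(b),onplane(c,*cen(b),.128))
s=sensors.sense();R=s['tool_rot'];print(s['time'],s['ee_pos'])
E
```

```text
233.3454835318463 221.126197952748
60.0 (232.95, 221.20833333333334) [0.56038543 0.21778117 0.257     ] tcp [0.5597, 0.2189]
(225, 215, 17, 28)
rim side [ 0.5711586  -0.02270658  0.117     ]
old disc side (235.49824561403508, 259.9754385964912) [0.56028282 0.21820181 0.128     ]
6.15 [0.55922802 0.21866506 0.21887963]
```

jog_arm(
  offset=[
    [-15,-2,0],
    [-30,-5,0],
    [-35,-6,0],
    [-35,-6,0],
    [-35,-6,0],
    [-35,-7,0],
    [-30,-5,0],
    [-26,-5,0],
    [0,0,0],
    [0,0,0],
  ],
  dr=[
    [0,0,0],
    [0,0,0],
    [0,0,0],
    [0,0,0],
    [0,0,0],
    [0,0,0],
    [0,0,0],
    [0,0,0],
    [0,0,0],
    [0,0,0],
  ],
)

```text
time: 7.15
ee_pos: [0.5719, -0.0271, 0.2196]
tool_rot: [[-0.219, 0.976, -0.001], [0.976, 0.219, -0.0], [-0.0, -0.001, -1.0]]
contact_force: [-0.1, -0.1, -4.2]
opening: 0.0289
gripper_force: 99.0
```

```bash
python3 - <<'E'
from h import *
import pickle
s=sensors.sense();R=s['tool_rot'];e=s['ee_pos'];print(s['time'],e,R.round(3),s['q'].round(1),s['contact_force'])
print('rem',R.T@(np.array([.5715,-.0258,e[2]])-e)*1000)
# verify mandrel over socket with side/scene: head disc
zc=e[2]-.0129+.05
for n in('side','scene'):
    c=cap(n);h,S,v=hsv(c);u,w=proj(c,[e[0],e[1],zc]);b=blob(((S<80)&(v>120)).astype(np.uint8),u,w);print(n,cv2.contourArea(b),cen(b),onplane(c,*cen(b),zc))
c=cap('wrist');pickle.dump(c,open('c5.pkl','wb'))
E
```

```text
7.15 [ 0.57185981 -0.02709365  0.21961429] [[-0.219  0.976 -0.001]
 [ 0.976  0.219 -0.   ]
 [-0.    -0.001 -1.   ]] [ -2.1  18.5  -1.7 104.    0.7  57.6   8.5] [-0.10951402 -0.12641399 -4.19984972]
rem [ 1.34102827e+00 -6.80282260e-02  4.75875857e-05]
side 31.5 (245.62962962962962, 136.58201058201058) [ 0.5722517  -0.02855721  0.25671429]
scene 242.5 (240.81168384879723, 175.82474226804123) [ 0.67768309 -0.0204554   0.25671429]
```

jog_arm(
  offset=[
    [1.4,0,10],
    [0,0,15],
    [0,0,15],
    [0,0,10],
    [0,0,4],
    [0,0,0],
  ],
  dr=[
    [0,0,0],
    [0,0,0],
    [0,0,0],
    [0,0,0],
    [0,0,0],
    [0,0,0],
  ],
)

```text
time: 7.9
ee_pos: [0.5719, -0.0236, 0.1656]
tool_rot: [[-0.222, 0.975, -0.001], [0.975, 0.222, -0.0], [0.0, -0.001, -1.0]]
contact_force: [-0.6, -0.2, -3.6]
opening: 0.029
gripper_force: 98.8
```

jog_arm(
  offset=[
    [0,0,1],
    [0,0,1],
    [0,0,1],
    [0,0,0],
  ],
  dr=[
    [0,0,0],
    [0,0,0],
    [0,0,0],
    [0,0,0],
  ],
)

```text
time: 8.3
ee_pos: [0.5722, -0.0239, 0.1634]
tool_rot: [[-0.222, 0.975, 0.0], [0.975, 0.222, 0.0], [0.0, 0.0, -1.0]]
contact_force: [-1.0, 0.1, -4.3]
opening: 0.0288
gripper_force: 98.8
```

jog_arm(
  offset=[
    [-1,0,1],
    [-1,0,1],
    [0,0,1],
    [0,0,0],
    [0,0,0],
  ],
  dr=[
    [0,0,0],
    [0,0,0],
    [0,0,0],
    [0,0,0],
    [0,0,0],
  ],
)

```text
time: 8.8
ee_pos: [0.5726, -0.0258, 0.1602]
tool_rot: [[-0.221, 0.975, -0.0], [0.975, 0.221, 0.0], [0.0, -0.0, -1.0]]
contact_force: [0.6, 0.1, -4.0]
opening: 0.029
gripper_force: 98.8
```

```bash
python3 - <<'E'
from h import *
for i in range(3):
    s=sensors.sense();print(s['time'],s['ee_pos'],s['contact_force'],s['ft_torque']);cap('side')
E
```

```text
8.8 [ 0.57264813 -0.02580988  0.16024092] [ 0.64330358  0.09520818 -4.00415566] [-0.00328262  0.00445309  0.01960383]
8.85 [ 0.5726918  -0.02579573  0.16030495] [-0.75809729  0.34917091 -3.20962364] [-0.00707265  0.01603385  0.00649943]
8.9 [ 0.57270666 -0.025751    0.16031981] [ 0.66173568  0.52341618 -3.62947783] [ 0.03502984 -0.01559809  0.00894951]
```

jog_arm(
  offset=[
    [0,-0.7,1],
    [0,0,0.5],
    [0,0,0],
  ],
  dr=[
    [0,0,0],
    [0,0,0],
    [0,0,0],
  ],
)

```text
time: 9.25
ee_pos: [0.5721, -0.0261, 0.1588]
tool_rot: [[-0.222, 0.975, 0.0], [0.975, 0.222, -0.0], [-0.0, 0.0, -1.0]]
contact_force: [0.0, -0.3, -3.3]
opening: 0.0286
gripper_force: 98.8
```

jog_arm(
  offset=[
    [0,0,0.5],
    [0,0,0.5],
    [0,0,0],
  ],
  dr=[
    [0,0,0],
    [0,0,0],
    [0,0,0],
  ],
)

```text
time: 9.55
ee_pos: [0.5724, -0.0261, 0.1582]
tool_rot: [[-0.221, 0.975, 0.001], [0.975, 0.221, -0.0], [-0.0, 0.001, -1.0]]
contact_force: [0.5, -0.9, -2.0]
opening: 0.0289
gripper_force: 99.2
```

jog_arm(
  offset=[
    [0,0,0.5],
    [0,0,0.5],
    [0,0,0],
  ],
  dr=[
    [0,0,0],
    [0,0,0],
    [0,0,0],
  ],
)

```text
time: 9.85
ee_pos: [0.5724, -0.0261, 0.1567]
tool_rot: [[-0.221, 0.975, 0.001], [0.975, 0.221, -0.0], [-0.0, 0.001, -1.0]]
contact_force: [2.0, -1.2, -3.5]
opening: 0.0291
gripper_force: 98.9
```

jog_arm(
  offset=[
    [0,0,0.5],
    [0,0,0.5],
    [0,0,0],
  ],
  dr=[
    [0,0,0],
    [0,0,0],
    [0,0,0],
  ],
)

```text
time: 10.15
ee_pos: [0.5723, -0.0261, 0.1558]
tool_rot: [[-0.221, 0.975, 0.001], [0.975, 0.221, -0.0], [-0.0, 0.001, -1.0]]
contact_force: [2.2, -0.8, -2.2]
opening: 0.0289
gripper_force: 99.0
```

jog_arm(
  offset=[
    [0,0.5,0.5],
    [0,0.5,0.5],
    [0,0,0.5],
    [0,0,0],
  ],
  dr=[
    [0,0,0],
    [0,0,0],
    [0,0,0],
    [0,0,0],
  ],
)

```text
time: 10.55
ee_pos: [0.5728, -0.0258, 0.1542]
tool_rot: [[-0.221, 0.975, -0.0], [0.975, 0.221, -0.0], [0.0, -0.0, -1.0]]
contact_force: [1.1, -1.7, -0.4]
opening: 0.0291
gripper_force: 99.5
```

```bash
cat > s.py <<'E'
from h import *
L=[]
for i in range(3):
    s=sensors.sense();L.append(np.r_[s['ee_pos']*1000,s['contact_force'],s['ft_torque']]);cap('side')
R=s['tool_rot'];print(s['time'],np.mean(L,0).round(2),'yaw',np.degrees(np.arctan2(R[1,1],R[0,1])).round(1),R[:,2].round(3))
E
python3 s.py
```

```text
10.65 [ 5.7277e+02 -2.5830e+01  1.5415e+02  9.0000e-01 -1.1300e+00 -9.4000e-01
 -5.2000e-01 -3.0000e-01 -1.2000e-01] yaw 12.8 [-0. -0. -1.]
```

jog_arm(
  offset=[
    [-0.5,0.3,0.7],
    [0,0,0.7],
    [0,0,0.7],
    [0,0,0],
  ],
  dr=[
    [0,0,0],
    [0,0,0],
    [0,0,0],
    [0,0,0],
  ],
)

```text
time: 11.1
ee_pos: [0.5733, -0.0258, 0.1521]
tool_rot: [[-0.222, 0.975, -0.0], [0.975, 0.222, 0.0], [0.001, -0.0, -1.0]]
contact_force: [0.1, 0.5, -0.1]
opening: 0.0288
gripper_force: 99.7
```

```bash
python3 s.py
```

```text
11.2 [ 5.7328e+02 -2.5760e+01  1.5203e+02 -2.1000e-01  5.7000e-01 -2.4000e-01
  9.0000e-02 -1.0000e-02 -1.7000e-01] yaw 12.8 [-0.  0. -1.]
```

```bash
cat > z.py <<'E'
from h import *
s=sensors.sense();e=s['ee_pos'];zc=e[2]-.0129+.05
c=cap('side');h,S,v=hsv(c);p=proj(c,[e[0]+.0004,e[1]-.0014,zc]);b=blob(((S<80)&(v>120)).astype(np.uint8),*p)
print('pred',p,'disc',cen(b),cv2.contourArea(b),'10mm',proj(c,[e[0]+.0004,e[1]-.0014,zc+.01])-p)
m=((h>=6)&(h<=16)&(S>190)&(v>90));print(cv2.boundingRect(blob(m,p[0],p[1]+8)))
E
python3 z.py
```

```text
pred [245.38800819 159.0822531 ] disc (245.45, 158.95) 30.0 10mm [-0.06732828 -3.1244198 ]
(240, 157, 12, 20)
```

jog_arm(
  offset=[
    [0,0,0],
    [0,0,1],
    [0,0,1],
    [0,0,1],
    [0,0,0],
  ],
  dr=[
    [0,0,2],
    [0,0,2],
    [0,0,0],
    [0,0,0],
    [0,0,0],
  ],
)

```text
time: 11.8
ee_pos: [0.5733, -0.0259, 0.149]
tool_rot: [[-0.154, 0.988, -0.0], [0.988, 0.154, 0.0], [0.0, -0.0, -1.0]]
contact_force: [-0.0, 1.1, -1.8]
opening: 0.0287
gripper_force: 99.4
```

```bash
python3 s.py
```

```text
11.9 [ 5.7331e+02 -2.5930e+01  1.4896e+02 -3.5000e-01  1.1800e+00 -1.3700e+00
  3.5000e-01 -1.0000e-02 -1.8000e-01] yaw 8.8 [-0.  0. -1.]
```

jog_arm(
  offset=[
    [0.5,0,1.5],
    [0.3,0,1.5],
    [0,0,1.5],
    [0,0,1.5],
    [0,0,1.5],
    [0,0,1],
    [0,0,0],
  ],
  dr=[
    [0,0,2],
    [0,0,0],
    [0,0,0],
    [0,0,0],
    [0,0,0],
    [0,0,0],
    [0,0,0],
  ],
)

```text
time: 12.65
ee_pos: [0.573, -0.0259, 0.1404]
tool_rot: [[-0.118, 0.993, -0.0], [0.993, 0.118, -0.001], [-0.0, -0.001, -1.0]]
contact_force: [-1.2, -2.7, 1.1]
opening: 0.0285
gripper_force: 99.8
```

```bash
python3 s.py
```

```text
12.75 [ 5.7297e+02 -2.5930e+01  1.4037e+02 -1.6900e+00 -2.1500e+00  6.9000e-01
 -5.8000e-01  3.3000e-01 -1.4000e-01] yaw 6.8 [-0.001 -0.001 -1.   ]
```

jog_arm(
  offset=[
    [-0.6,-0.7,0],
    [0,0,1],
    [0,0,1],
    [0,0,0.5],
    [0,0,0],
  ],
  dr=[
    [0,0,0],
    [0,0,1.5],
    [0,0,-3],
    [0,0,1.5],
    [0,0,0],
  ],
)

```text
time: 13.3
ee_pos: [0.5728, -0.0262, 0.1384]
tool_rot: [[-0.116, 0.993, 0.0], [0.993, 0.116, -0.0], [-0.0, 0.0, -1.0]]
contact_force: [-1.2, -1.7, 2.0]
opening: 0.0284
gripper_force: 99.7
```

```bash
python3 s.py
```

```text
13.4 [ 5.7278e+02 -2.6190e+01  1.3837e+02 -1.1700e+00 -2.2200e+00  2.1500e+00
 -5.2000e-01  3.2000e-01 -1.9000e-01] yaw 6.7 [ 0. -0. -1.]
```

jog_arm(
  offset=[
    [-0.6,-0.4,0.7],
    [-0.4,0,0.7],
    [0,0,0.7],
    [0,0,0.7],
    [0,0,0],
  ],
  dr=[
    [0,0,1.5],
    [0,0,-3],
    [0,0,3],
    [0,0,-1.5],
    [0,0,0],
  ],
)

```text
time: 13.95
ee_pos: [0.5725, -0.0267, 0.1354]
tool_rot: [[-0.12, 0.993, 0.0], [0.993, 0.12, 0.0], [0.0, 0.0, -1.0]]
contact_force: [-1.2, -1.0, 2.8]
opening: 0.0289
gripper_force: 99.8
```

```bash
python3 s.py
```

```text
14.05 [ 5.7246e+02 -2.6690e+01  1.3539e+02 -1.1000e+00 -8.9000e-01  2.3700e+00
 -1.1000e-01  1.8000e-01 -1.5000e-01] yaw 6.8 [ 0.  0. -1.]
```

jog_arm(
  offset=[
    [-0.3,-0.3,0.7],
    [0,0,0.7],
    [0,0,0.7],
    [0,0,0.7],
    [0,0,0],
  ],
  dr=[
    [0,0,1.5],
    [0,0,-3],
    [0,0,3],
    [0,0,-1.5],
    [0,0,0],
  ],
)

```text
time: 14.6
ee_pos: [0.5724, -0.0269, 0.1331]
tool_rot: [[-0.118, 0.993, 0.001], [0.993, 0.118, 0.001], [0.001, 0.001, -1.0]]
contact_force: [-1.1, 0.9, 6.5]
opening: 0.0289
gripper_force: 100.2
```

```bash
python3 s.py
```

```text
14.7 [ 5.7246e+02 -2.6840e+01  1.3311e+02 -1.1100e+00  7.9000e-01  6.4900e+00
  2.4000e-01  3.8000e-01 -1.4000e-01] yaw 6.8 [ 0.001  0.001 -1.   ]
```

jog_arm(
  offset=[
    [0,0,0.5],
    [0,0,0.5],
    [0,0,0.5],
    [0,0,0],
  ],
  dr=[
    [0,0,1.5],
    [0,0,-3],
    [0,0,1.5],
    [0,0,0],
  ],
)

```text
time: 15.15
ee_pos: [0.5725, -0.0268, 0.1319]
tool_rot: [[-0.117, 0.993, 0.001], [0.993, 0.117, 0.001], [0.001, 0.001, -1.0]]
contact_force: [-2.3, 0.1, 7.3]
opening: 0.0291
gripper_force: 100.5
```

```bash
python3 s.py
```

```text
15.25 [ 5.7252e+02 -2.6800e+01  1.3193e+02 -2.1800e+00  3.3000e-01  8.0700e+00
  2.2000e-01  6.1000e-01 -2.4000e-01] yaw 6.7 [ 0.001  0.001 -1.   ]
```

jog_arm(
  offset=[
    [0,-0.4,0.5],
    [0,0,0.5],
    [0,0,0],
  ],
  dr=[
    [0,0,1.5],
    [0,0,-1.5],
    [0,0,0],
  ],
)

```text
time: 15.6
ee_pos: [0.5724, -0.0268, 0.1312]
tool_rot: [[-0.118, 0.993, 0.002], [0.993, 0.118, 0.001], [0.001, 0.002, -1.0]]
contact_force: [-1.3, 0.4, 8.9]
opening: 0.0291
gripper_force: 100.6
```

```bash
python3 s.py
```

```text
15.7 [ 5.7245e+02 -2.6800e+01  1.3116e+02 -1.4700e+00  8.4000e-01  8.9800e+00
  2.6000e-01  5.1000e-01 -1.3000e-01] yaw 6.8 [ 0.002  0.001 -1.   ]
```

jog_arm(
  offset=[
    [0,0,0.5],
    [0,0,0.4],
    [0,0,0],
  ],
  dr=[
    [0,0,1.5],
    [0,0,-1.5],
    [0,0,0],
  ],
)

```text
time: 16.05
ee_pos: [0.5725, -0.0268, 0.1304]
tool_rot: [[-0.118, 0.993, 0.002], [0.993, 0.118, 0.001], [0.001, 0.002, -1.0]]
contact_force: [-1.9, 0.9, 8.9]
opening: 0.0292
gripper_force: 100.7
```

```bash
python3 s.py
```

```text
16.15 [ 5.7247e+02 -2.6820e+01  1.3033e+02 -2.2100e+00  7.8000e-01  9.2800e+00
  2.4000e-01  5.6000e-01 -1.1000e-01] yaw 6.8 [ 0.002  0.001 -1.   ]
```

jog_arm(
  offset=[
    [0,-0.3,0.4],
    [0,0,0.4],
    [0,0,0],
  ],
  dr=[
    [0,0,1.5],
    [0,0,-1.5],
    [0,0,0],
  ],
)

```text
time: 16.5
ee_pos: [0.5724, -0.0268, 0.1299]
tool_rot: [[-0.118, 0.993, 0.002], [0.993, 0.118, 0.001], [0.001, 0.002, -1.0]]
contact_force: [-2.6, 1.0, 13.4]
opening: 0.0288
gripper_force: 101.0
```

```bash
python3 s.py
```

```text
16.6 [ 5.7241e+02 -2.6760e+01  1.2989e+02 -3.2500e+00  1.1700e+00  1.2780e+01
  2.0000e-01  7.9000e-01 -1.4000e-01] yaw 6.8 [ 0.002  0.001 -1.   ]
```

jog_arm(
  offset=[
    [0,-0.3,0.3],
    [0,0,0],
    [0,0,0],
  ],
  dr=[
    [0,0,0],
    [0,0,0],
    [0,0,0],
  ],
)

```text
time: 16.95
ee_pos: [0.5724, -0.0268, 0.1299]
tool_rot: [[-0.118, 0.993, 0.003], [0.993, 0.118, 0.001], [0.001, 0.003, -1.0]]
contact_force: [-2.7, 1.7, 13.9]
opening: 0.0288
gripper_force: 101.2
```

```bash
python3 s.py; python3 z.py
```

```text
17.05 [ 5.7243e+02 -2.6750e+01  1.2990e+02 -2.5900e+00  1.5200e+00  1.4330e+01
  2.2000e-01  8.2000e-01 -1.4000e-01] yaw 6.8 [ 0.003  0.001 -1.   ]
pred [245.93441266 165.59109086] disc (246.0, 165.5) 28.0 10mm [-0.06160043 -3.01279954]
(240, 164, 13, 19)
```

jog_arm(
  offset=[
    [0,0,0.3],
    [0,0,0.2],
    [0,0,0],
    [0,0,0],
  ],
  dr=[
    [0,0,0],
    [0,0,0],
    [0,0,0],
    [0,0,0],
  ],
)

```text
time: 17.55
ee_pos: [0.5724, -0.0267, 0.1299]
tool_rot: [[-0.118, 0.993, 0.003], [0.993, 0.118, 0.001], [0.001, 0.003, -1.0]]
contact_force: [-3.8, 1.8, 17.2]
opening: 0.0288
gripper_force: 101.7
```

```bash
python3 s.py
```

```text
17.65 [ 5.7244e+02 -2.6770e+01  1.2989e+02 -3.5600e+00  1.1500e+00  1.7680e+01
  2.0000e-01  1.2000e+00 -1.5000e-01] yaw 6.8 [ 0.003  0.001 -1.   ]
```

jog_arm(
  offset=[
    [0,0,-1],
    [0,0,-0.8],
    [0,0,0],
  ],
  dr=[
    [0,0,0],
    [0,0,0],
    [0,0,0],
  ],
)

```text
time: 18.0
ee_pos: [0.5724, -0.0268, 0.13]
tool_rot: [[-0.118, 0.993, 0.003], [0.993, 0.118, 0.001], [0.001, 0.003, -1.0]]
contact_force: [2.3, 2.4, 5.0]
opening: 0.0288
gripper_force: 99.8
```

jog_arm(
  offset=[
    [0,0,0],
    [0,0,0],
    [0,0,0],
    [0,0,0],
    [0,0,0],
    [0,0,0],
  ],
  dr=[
    [0,0,0],
    [0,0,0],
    [0,0,0],
    [0,0,0],
    [0,0,0],
    [0,0,0],
  ],
  fingers=1,
)

```text
time: 18.6
ee_pos: [0.571, -0.0277, 0.1293]
tool_rot: [[-0.118, 0.993, -0.0], [0.993, 0.118, -0.0], [-0.0, -0.0, -1.0]]
contact_force: [0.4, 0.4, 0.0]
opening: 0.0854
gripper_force: 0.0
```

```bash
python3 s.py; cat > zz.py <<'E'
from h import *
c=cap('side');h,S,v=hsv(c);b=blob(((S<80)&(v>120)).astype(np.uint8),246,165.5);print('disc',cen(b),cv2.contourArea(b))
E
python3 zz.py
```

```text
18.7 [ 5.7102e+02 -2.7620e+01  1.2935e+02  1.8000e-01  2.6000e-01  2.8000e-01
  1.0000e-02  1.0000e-02 -1.0000e-02] yaw 6.8 [-0. -0. -1.]
disc (245.92592592592592, 165.42592592592592) 27.0
```

jog_arm(
  offset=[
    [0,0,-10],
    [0,0,-25],
    [0,0,-30],
    [0,0,-20],
    [-20,-10,0],
    [-30,-15,0],
    [-35,-17,0],
    [-35,-17,0],
    [-35,-17,0],
    [-35,-17,5],
  ],
  dr=[
    [0,0,0],
    [0,0,0],
    [0,0,0],
    [0,0,0],
    [0,0,0],
    [0,0,0],
    [0,0,0],
    [0,0,0],
    [0,0,0],
    [0,0,0],
  ],
)

```text
time: 19.8
ee_pos: [0.5012, -0.2288, 0.2109]
tool_rot: [[-0.119, 0.993, 0.002], [0.993, 0.119, -0.001], [-0.001, 0.002, -1.0]]
contact_force: [0.4, 0.1, 0.2]
opening: 0.0858
gripper_force: 0.0
```

jog_arm(
  offset=[
    [-35,-17,10],
    [-35,-17,10],
    [-30,-16,10],
    [-10,-5,10],
    [0,0,0],
    [0,0,0],
    [0,0,0],
  ],
  dr=[
    [0,0,0],
    [0,0,0],
    [0,0,0],
    [0,0,0],
    [0,0,-5.6],
    [0,0,-5.6],
    [0,0,0],
  ],
)

```text
time: 20.5
ee_pos: [0.4601, -0.3424, 0.1697]
tool_rot: [[-0.31, 0.951, 0.001], [0.951, 0.31, 0.0], [0.0, 0.001, -1.0]]
contact_force: [-0.1, -0.2, -0.2]
opening: 0.0857
gripper_force: 0.0
```

```bash
python3 zz.py; python3 - <<'E'
from h import *
import pickle
c=cap('wrist');c2=cap('side');sc=cap('scene');pickle.dump((c,c2,sc),open('c6.pkl','wb'))
s=sensors.sense();print(s['time'],s['ee_pos'],s['tool_rot'].round(3),s['q'].round(1))
h,S,v=hsv(c);mk=((h<=5)|(h>174))&(S>150)&(v>60)
p=proj(c,[.459,-.344,.04]);b=blob(mk,*p);print('red',p,cen(b),cv2.contourArea(b),cv2.minAreaRect(b))
q=proj(c,[.402,-.166,.004]);print('tip pred',q)
im=c['color'].copy();cv2.imwrite('pics/key.png',cv2.resize(im,(768,576)))
E
```

```text
disc (245.92592592592592, 165.42592592592592) 27.0
20.7 [ 0.45997791 -0.34261932  0.16967736] [[-0.308  0.951  0.   ]
 [ 0.951  0.308  0.   ]
 [-0.     0.    -1.   ]] [ 26.4  21.7   5.1 107.1  -2.4  51.4  50.6]
red [258.35973561 186.56780039] (259.48021047815143, 189.80896819949666) 728.5 ((259.5, 189.5), (41.0, 19.0), 90.0)
tip pred [258.94913794 -20.84568997]
```

View pics/key.png

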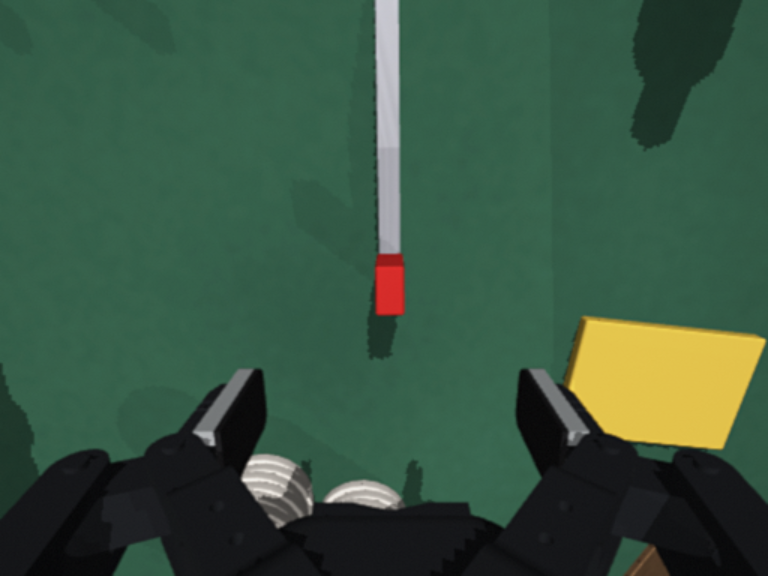

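The key lies straight up the picture: red block at (390,288), blade up to (387,0). The notebook's nearest corner is at (583,318), to the right.

```bash
python3 - <<'E'
from h import *
import pickle
c,c2,sc=pickle.load(open('c6.pkl','rb'))
s=sensors.sense();R=s['tool_rot'];e=s['ee_pos']
# bright-red top face vs darker front
h,S,v=hsv(c);m=(((h<=5)|(h>174))&(S>150)&(v>175));b=blob(m,260,193);r=cv2.minAreaRect(b);print(r)
H=onplane(c,*r[0],.06);print('handle',H)
# blade centre line by row
g=((S<50)&(v>120));L=[]
for row in range(5,160,10):
    x=np.where(g[row,240:280])[0]+240
    z=.020 if row>100 else .012
    if len(x)>5: L.append(onplane(c,x.mean(),row,z)[:2])
L=np.array(L);d=np.linalg.svd(L-L.mean(0))[2][0];d*=np.sign(d[1]);print('key yaw',np.degrees(np.arctan2(d[1],d[0])),'offset of handle from line mm',1000*np.cross(d,H[:2]-L.mean(0)))
print('tool rem',R.T@(H-e)*1000, 'toolx yaw',np.degrees(np.arctan2(R[1,0],R[0,0])))
for q in [(583,318),(570,370),(605,438)]: print('book tool',(R.T@(onplane(c,q[0]/1.5,q[1]/1.5,.012)-e)*1000).round())
hs=[]
for cc,u in ((c2,(294,132)),(sc,(144,171))):
    h,S,v=hsv(cc);hs.append(cen(blob(((h<=5)|(h>174))&(S>170)&(v>90),*u)))
print(tri([ray(c2,*hs[0]),ray(sc,*hs[1]),ray(c,*cen(blob((((hsv(c)[0]<=5)|(hsv(c)[0]>174))&(hsv(c)[1]>150)&(hsv(c)[2]>60)),260,190)))]))
E
```

```text
((259.5, 193.0), (32.0, 17.0), 90.0)
handle [ 0.46027317 -0.34417173  0.06      ]
key yaw 108.80806183461492 offset of handle from line mm 0.47219719600457427
tool rem [ -1.55437232  -0.240929   109.67746683] toolx yaw 107.92763886787813
book tool [-38. 144. 158.]
book tool [-81. 140. 158.]
book tool [-143.  176.  158.]
(array([ 0.45979028, -0.34479514,  0.04110442]), [np.float64(0.002428701413300686), np.float64(0.0020212203111890886), np.float64(0.0020236557582283426)])<stdin>:14: DeprecationWarning: Arrays of 2-dimensional vectors are deprecated. Use arrays of 3-dimensional vectors instead. (deprecated in NumPy 2.0)
```

jog_arm(
  offset=[
    [5,0,0],
    [0,0,0],
    [0,0,0],
    [0,0,0],
  ],
  dr=[
    [0,0,-0.5],
    [0,6.7,0],
    [0,6.7,0],
    [0,6.6,0],
  ],
)

```text
time: 21.1
ee_pos: [0.4587, -0.3377, 0.1704]
tool_rot: [[-0.299, 0.948, -0.108], [0.89, 0.318, 0.328], [0.345, 0.002, -0.938]]
contact_force: [0.8, 0.0, -0.6]
opening: 0.0855
gripper_force: 0.0
```

jog_arm(
  offset=[
    [-10,0,28],
    [-10,0,28],
    [-10,0,28],
    [-7,0,19],
    [0,0,0],
    [0,0,0],
  ],
  dr=[
    [0,0,0],
    [0,0,0],
    [0,0,0],
    [0,0,0],
    [0,0,0],
    [0,0,0],
  ],
)

```text
time: 21.7
ee_pos: [0.4581, -0.3375, 0.0603]
tool_rot: [[-0.298, 0.948, -0.109], [0.891, 0.317, 0.325], [0.342, -0.0, -0.94]]
contact_force: [0.2, -0.7, 0.4]
opening: 0.085
gripper_force: 0.0
```

```bash
python3 - <<'E'
from h import *
s=sensors.sense();R=s['tool_rot'];e=s['ee_pos'];print(s['time'],e,R.round(3),s['contact_force'],s['q'].round(0))
k=np.array([np.cos(np.radians(108.4)),np.sin(np.radians(108.4)),0])
T=np.array([.4603,-.3442,.024])+.0065*k
print('rem',(R.T@(T-e)*1000).round(1),np.degrees(np.arctan2(R[1,0],R[0,0])))
E
```

```text
21.7 [ 0.4580939  -0.33754003  0.06033643] [[-0.298  0.948 -0.109]
 [ 0.891  0.317  0.325]
 [ 0.342 -0.    -0.94 ]] [ 0.20611294 -0.74058198  0.39295366] [ 35.  38.   2.  98. -14.  61.  64.]
rem [-12.9  -0.   34. ] 108.49553294598222
```

jog_arm(
  offset=[
    [-5,0,13],
    [-5,0,13],
    [-3,0,8],
    [0,0,0],
  ],
  dr=[
    [0,0,0],
    [0,0,0],
    [0,0,0],
    [0,0,0],
  ],
)

```text
time: 22.1
ee_pos: [0.4572, -0.3377, 0.0221]
tool_rot: [[-0.297, 0.948, -0.111], [0.891, 0.317, 0.326], [0.344, -0.002, -0.939]]
contact_force: [-0.3, 0.2, 0.4]
opening: 0.0852
gripper_force: 0.0
```

jog_arm(
  offset=[
    [0,0,0],
    [0,0,0],
    [0,0,0],
    [0,0,0],
    [0,0,0],
    [0,0,0],
    [0,0,0],
    [0,0,0],
    [0,0,0],
    [0,0,0],
  ],
  dr=[
    [0,0,0],
    [0,0,0],
    [0,0,0],
    [0,0,0],
    [0,0,0],
    [0,0,0],
    [0,0,0],
    [0,0,0],
    [0,0,0],
    [0,0,0],
  ],
  fingers=0,
  squeeze=120,
)

```text
time: 23.1
ee_pos: [0.4585, -0.3385, 0.0241]
tool_rot: [[-0.298, 0.948, -0.108], [0.891, 0.317, 0.324], [0.342, 0.001, -0.94]]
contact_force: [0.4, 0.3, 4.8]
opening: 0.0168
gripper_force: 117.0
```

jog_arm(
  offset=[
    [2,0,-5],
    [5,0,-14],
    [5,0,-14],
    [5,0,-14],
    [0,0,0],
    [0,0,0],
    [0,0,0],
    [0,0,0],
    [0,0,0],
    [0,0,0],
  ],
  dr=[
    [0,0,0],
    [0,0,0],
    [0,0,0],
    [0,0,0],
    [-1.3,0,3.6],
    [-2.6,0,7.1],
    [-2.6,0,7.1],
    [-2.6,0,7.1],
    [-2.6,0,7.1],
    [-1.3,0,3.6],
  ],
)

```text
time: 24.1
ee_pos: [0.4577, -0.3389, 0.0748]
tool_rot: [[0.317, 0.941, 0.116], [0.885, -0.337, 0.321], [0.342, 0.001, -0.94]]
contact_force: [0.3, 0.0, -2.2]
opening: 0.0165
gripper_force: 117.1
```

```bash
cat > k.py <<'E'
import sys
from h import *
# args: tip distance past axis (mm), underside height mm
d=float(sys.argv[1]);zu=float(sys.argv[2]);Y=float(sys.argv[3]) if len(sys.argv)>3 else 70.5
L=[]
for i in range(3):
    s=sensors.sense();L.append(np.r_[s['ee_pos'],s['contact_force'],s['ft_torque']])
    if i<2: cap('side')
A=np.mean(L,0)
R=s['tool_rot'];e=A[:3];u=np.array([np.cos(np.radians(Y)),np.sin(np.radians(Y)),0]);S=np.array([.5722,-.0275,0])
T=S+u*(d-192+6.5)/1000;T[2]=(zu+24.1)/1000
print(s['time'],(e*1000).round(1),'F',A[3:6].round(1),'M',A[6:].round(2),'open',round(s['opening'],4),'Fu',A[3:6]@u)
n=np.array([-u[1],u[0],0])
print('tip past axis',((e-S)@u*1000+192-6.5).round(1),'lateral',((e-S)@n*1000).round(2),'underside',round(e[2]*1000-24.1,1),'q7',s['q'][6].round(0))
print('toolx yaw',np.degrees(np.arctan2(R[1,0],R[0,0])).round(2),'tilt',np.degrees(np.arctan2(R[2,0],-R[2,2])).round(2),'roll',R[2,1].round(4))
print('rem tool',(R.T@(T-e)*1000).round(1))
E
python3 k.py -45 45; python3 - <<'E'
from h import *
import pickle
c=cap('wrist');sd=cap('side');sc=cap('scene');pickle.dump((c,sd,sc),open('c7.pkl','wb'))
s=sensors.sense();e=s['ee_pos'];R=s['tool_rot']
h,S,v=hsv(c);g=((S<50)&(v>120))
k=R[:,0]*[1,1,0];k/=np.linalg.norm(k);hd=e-k*.0065;hd[2]=e[2]-.0241
print('tip pred px wrist',proj(c,hd+k*.192),proj(c,hd+k*.1+[0,0,.018]))
for cc,n in((sd,'side'),(sc,'scene')): print(n,proj(cc,hd+k*.192+[0,0,.003]))
E
```

```text
24.2 [ 457.5 -338.8   74.8] F [-0.3  0.1 -2.2] M [-0.56  0.25  0.03] open 0.0166 Fu -0.03146298443466112
tip past axis -146.2 lateral 4.16 underside 50.7 q7 42.0
toolx yaw 70.55 tilt 19.99 roll 0.0012
rem tool [93.2  4.2 39.9]
tip pred px wrist [260.28625121 -35.63937079] [260.82478983  87.30845651]
side [271.05972196 164.41864617]
scene [197.4388974  183.21901265]
```

```bash
cat > tip.py <<'E'
from h import *
s=sensors.sense();e=s['ee_pos'];R=s['tool_rot']
k=R[:,0]*[1,1,0];k/=np.linalg.norm(k);hd=e-k*.0065;hd[2]=e[2]-.0241
P=[hd+k*.192+[0,0,.004],hd+k*.10+[0,0,.018]];rs=[]
for n in('side','scene'):
    c=cap(n);h,S,v=hsv(c);m=((S<75)&(v>115)).astype(np.uint8);p=proj(c,P[0]);q=proj(c,P[1])
    b=blob(m,*((p+q)/2)).reshape(-1,2).astype(float);d=(p-q)/np.linalg.norm(p-q)
    t=(b-q)@d;near=b[t>t.max()-1.0].mean(0);print(n,'pred',p.round(1),'obs',near.round(1),'along',((near-p)@d).round(1),'across',((near-p)@[-d[1],d[0]]).round(1), 'px/10mm up',(proj(c,P[0]+[0,0,.01])-p).round(1));rs.append(ray(c,*near))
x,r=tri(rs);print('tip',x,r,'pred',P[0])
E
python3 tip.py
```

```text
side pred [271.1 164.2] obs [271.  165.2] along 0.9 across -0.5 px/10mm up [ 0.1 -2.5]
scene pred [197.4 183. ] obs [197.8 182.5] along 0.1 across -0.6 px/10mm up [-0.4 -2.1]
tip [ 0.5188582  -0.16149082  0.0535743 ] [np.float64(0.0015658565273621791), np.float64(0.001565856527362013)] pred [ 0.51981089 -0.16336348  0.0541439 ]
```

jog_arm(
  offset=[
    [15,1,6],
    [20,1,8],
    [20,1,8],
    [20,1,8],
    [18,0,8],
    [0,0,0],
    [0,0,0],
  ],
  dr=[
    [0,0,0],
    [0,0,0],
    [0,0,0],
    [0,0,0],
    [0,0,0],
    [0,0,0],
    [0,0,0],
  ],
)

```text
time: 25.15
ee_pos: [0.4956, -0.244, 0.0696]
tool_rot: [[0.31, 0.944, 0.114], [0.887, -0.331, 0.323], [0.342, 0.001, -0.94]]
contact_force: [-0.4, 0.4, -2.2]
opening: 0.0167
gripper_force: 117.2
```

```bash
python3 k.py -45 42; python3 tip.py; python3 zz.py
```

```text
25.25 [ 495.3 -245.    69.7] F [-0.   0.2 -2.4] M [-0.66  0.23  0.01] open 0.0168 Fu 0.15353291094943036
tip past axis -45.2 lateral -0.14 underside 45.6 q7 35.0
toolx yaw 70.56 tilt 19.96 roll 0.0009
rem tool [-1.  -0.1  3.4]
side pred [254.5 186.8] obs [239.5 188.4] along 9.1 across 12.0 px/10mm up [ 0.  -2.5]
scene pred [226.5 193. ] obs [226.5 192.5] along -0.2 across -0.5 px/10mm up [-0.2 -2.1]
tip [ 0.58665481 -0.05850286  0.06947933] [np.float64(0.015255176938293587), np.float64(0.015255176938293489)] pred [ 0.55685302 -0.07091416  0.0495793 ]
disc (245.92592592592592, 165.42592592592592) 27.0
```

jog_arm(
  offset=[
    [-1.9,0,5.3],
    [9.4,0,3.4],
    [9.4,0,3.4],
    [9.4,0,3.4],
    [9.4,0,3.4],
    [0,0,0],
  ],
  dr=[
    [0,0,0],
    [0,0,0],
    [0,0,0],
    [0,0,0],
    [0,0,0],
    [0,0,0],
  ],
)

```text
time: 26.0
ee_pos: [0.5094, -0.2046, 0.0643]
tool_rot: [[0.309, 0.944, 0.114], [0.887, -0.329, 0.324], [0.344, 0.001, -0.939]]
contact_force: [0.8, -0.4, -2.8]
opening: 0.0163
gripper_force: 117.2
```

```bash
python3 k.py 10 38; python3 zz.py
```

```text
26.1 [ 509.  -205.9   64.3] F [ 0.6 -0.6 -2.1] M [-0.61  0.21 -0.01] open 0.0166 Fu -0.40512557765948537
tip past axis -3.7 lateral -0.0 underside 40.2 q7 32.0
toolx yaw 70.67 tilt 20.0 roll 0.0009
rem tool [12.2  0.   6.7]
disc (245.92592592592592, 165.42592592592592) 27.0
```

jog_arm(
  offset=[
    [-0.7,0,1.9],
    [4.7,0,1.7],
    [4.7,0,1.7],
    [-0.4,0,1.0],
    [-0.2,0,0.5],
    [0,0,0],
  ],
  dr=[
    [0,0,0],
    [0,0,0],
    [0,0,0],
    [0,0,0],
    [0,0,0],
    [0,0,0],
  ],
)

```text
time: 26.75
ee_pos: [0.5118, -0.1981, 0.0604]
tool_rot: [[0.312, 0.943, 0.114], [0.886, -0.332, 0.322], [0.342, 0.001, -0.94]]
contact_force: [0.6, -0.5, -1.8]
opening: 0.0166
gripper_force: 117.2
```

```bash
python3 k.py 30 36
```

```text
26.85 [ 511.8 -198.1   60.5] F [ 0.1 -0.2 -2. ] M [-0.62  0.22 -0.  ] open 0.0166 Fu -0.10162795847077695
tip past axis 4.5 lateral -0.06 underside 36.4 q7 32.0
toolx yaw 70.6 tilt 20.0 roll 0.0007
rem tool [23.8 -0.   9.1]
```

jog_arm(
  offset=[
    [4.7,0,1.7],
    [4.7,0,1.7],
    [4.5,0,2.2],
    [4.5,0,2.2],
    [0,0,0],
  ],
  dr=[
    [0,0,0],
    [0,0,0],
    [0,0,0],
    [0,0,0],
    [0,0,0],
  ],
)

```text
time: 27.35
ee_pos: [0.5191, -0.1778, 0.0597]
tool_rot: [[0.31, 0.944, 0.114], [0.886, -0.331, 0.324], [0.343, 0.001, -0.939]]
contact_force: [-0.1, 0.6, 0.5]
opening: 0.0169
gripper_force: 117.4
```

```bash
python3 k.py 35 36
```

```text
27.45 [ 518.9 -178.3   59.7] F [-0.   0.9  0. ] M [-0.16  0.08  0.04] open 0.0166 Fu 0.7924632418281436
tip past axis 25.6 lateral -0.1 underside 35.6 q7 30.0
toolx yaw 70.65 tilt 20.04 roll 0.0008
rem tool [ 9.  -0.1  2.8]
```

jog_arm(
  offset=[
    [3.8,0,1.3],
    [3.8,0,1.4],
    [3.8,0,1.4],
    [3.8,0,1.4],
    [0,0,0],
  ],
  dr=[
    [0,0,0],
    [0,0,0],
    [0,0,0],
    [0,0,0],
    [0,0,0],
  ],
)

```text
time: 27.95
ee_pos: [0.5244, -0.1651, 0.0599]
tool_rot: [[0.313, 0.943, 0.116], [0.887, -0.333, 0.321], [0.341, 0.003, -0.94]]
contact_force: [-0.9, -4.6, 1.4]
opening: 0.0168
gripper_force: 118.0
```

```bash
python3 k.py 45 36
```

```text
28.05 [ 524.4 -165.1   59.9] F [-1.1 -4.5  2. ] M [-0.83  0.09 -0.18] open 0.0166 Fu -4.607721286424661
tip past axis 39.9 lateral -0.85 underside 35.8 q7 29.0
toolx yaw 70.56 tilt 19.95 roll 0.0023
rem tool [ 4.9 -0.8  1.5]
```

jog_arm(
  offset=[
    [3.8,0,1.4],
    [3.8,0,1.4],
    [3.8,0,1.4],
    [3.8,0,1.4],
    [0,0,0],
  ],
  dr=[
    [0,0,0],
    [0,0,0],
    [0,0,0],
    [0,0,0],
    [0,0,0],
  ],
)

```text
time: 28.55
ee_pos: [0.5298, -0.1497, 0.0599]
tool_rot: [[0.313, 0.943, 0.116], [0.886, -0.334, 0.321], [0.341, 0.002, -0.94]]
contact_force: [-0.9, -4.2, 3.6]
opening: 0.0168
gripper_force: 118.2
```

```bash
python3 k.py 60 36; python3 zz.py
```

```text
28.65 [ 529.8 -149.7   59.8] F [-0.6 -4.8  3.8] M [-0.86  0.07 -0.18] open 0.0165 Fu -4.751535732070532
tip past axis 56.2 lateral -0.81 underside 35.7 q7 28.0
toolx yaw 70.56 tilt 19.97 roll 0.0022
rem tool [ 3.7 -0.8  1. ]
disc (246.74074074074073, 163.90740740740742) 27.0
```

jog_arm(
  offset=[
    [3.8,-0.2,1.4],
    [3.8,-0.2,1.4],
    [3.8,0,1.3],
    [3.8,0,1.3],
    [3.8,0,1.4],
    [3.8,0,1.4],
    [3.8,0,1.4],
    [0,0,0],
  ],
  dr=[
    [0,0,0],
    [0,0,0],
    [0,0,0],
    [0,0,0],
    [0,0,0],
    [0,0,0],
    [0,0,0],
    [0,0,0],
  ],
)

```text
time: 29.5
ee_pos: [0.5387, -0.1213, 0.0598]
tool_rot: [[0.311, 0.943, 0.115], [0.886, -0.332, 0.323], [0.343, 0.001, -0.939]]
contact_force: [0.1, -2.0, 3.2]
opening: 0.0168
gripper_force: 118.2
```

```bash
python3 k.py 113 36; python3 zz.py
```

```text
29.6 [ 538.7 -121.3   59.8] F [ 0.2 -1.5  3.5] M [-0.31 -0.14 -0.14] open 0.0165 Fu -1.318405760213695
tip past axis 85.9 lateral 0.27 underside 35.7 q7 25.0
toolx yaw 70.64 tilt 20.06 roll 0.001
rem tool [25.6  0.3  9. ]
disc (246.84795321637424, 162.2923976608187) 28.5
```

jog_arm(
  offset=[
    [3.8,0,1.4],
    [3.8,0,1.4],
    [3.8,0,1.4],
    [3.8,0,1.4],
    [3.8,0,1.4],
    [3.8,0,1.4],
    [3.6,0,1.3],
    [0,0,0],
    [0,0,0],
  ],
  dr=[
    [0,0,0],
    [0,0,0],
    [0,0,0],
    [0,0,0],
    [0,0,0],
    [0,0,0],
    [0,0,0],
    [0,0,0],
    [0,0,0],
  ],
)

```text
time: 30.55
ee_pos: [0.5481, -0.0948, 0.0599]
tool_rot: [[0.311, 0.943, 0.115], [0.886, -0.332, 0.323], [0.343, 0.001, -0.939]]
contact_force: [0.5, -2.2, 5.0]
opening: 0.0165
gripper_force: 118.4
```

```bash
python3 k.py 114 36; python3 zz.py
```

```text
30.65 [548.1 -94.8  59.9] F [ 0.8 -1.9  5.2] M [-0.1  -0.18 -0.15] open 0.0164 Fu -1.5239419641834686
tip past axis 114.0 lateral 0.24 underside 35.8 q7 23.0
toolx yaw 70.64 tilt 20.06 roll 0.0012
rem tool [ 0.1  0.2 -0.2]
disc (246.77777777777777, 160.72839506172838) 27.0
```

```bash
cat > m.py <<'E'
from h import *
X=np.array([.5722,-.0275,.178]);rs=[]
for n in('side','scene'):
    c=cap(n);h,S,v=hsv(c);p=proj(c,X);b=blob(((S<80)&(v>120)).astype(np.uint8),*p);q=cen(b);print(n,p.round(1),np.round(q,1),cv2.contourArea(b),onplane(c,*q,.178).round(4))
    m=(h>=6)&(h<=16)&(S>170)&(v>80);b2=blob(m,p[0],p[1]+8);print(' orange',cv2.contourArea(b2),np.round(cen(cv2.convexHull(b2)),1),'pred head',proj(c,X-[0,0,.021]).round(1), 'pred collar', proj(c,X-[0,0,.05]).round(1))
    rs.append(ray(c,*q))
print(tri(rs))
E
python3 m.py
```

```text
side [246.1 162.5] [246.8 160.7] 27.0 [ 0.5714 -0.0339  0.178 ]
 orange 159.0 [246.5 167.8] pred head [246.2 168.8] pred collar [246.4 177.1]
scene [239.6 167.3] [237.8 165.5] 23.0 [ 0.5652 -0.0325  0.178 ]
 orange 87.5 [238.6 172.3] pred head [239.8 172.6] pred collar [240.  179.5]
(array([ 0.57023054, -0.03149875,  0.18169376]), [np.float64(0.0012819957197975425), np.float64(0.001281995719797792)])
```

jog_arm(
  offset=[
    [2,0,0.7],
    [1.8,0,0.6],
    [0,0,0],
    [-2,0,-0.7],
    [-2,0,-0.7],
    [0,0,0],
    [0,0,0],
  ],
  dr=[
    [0,0,0],
    [0,0,0],
    [0,0,0],
    [0,0,0],
    [0,0,0],
    [0,0,0],
    [0,0,0],
  ],
)

```text
time: 31.5
ee_pos: [0.5475, -0.0945, 0.0598]
tool_rot: [[0.311, 0.944, 0.114], [0.886, -0.331, 0.324], [0.344, -0.0, -0.939]]
contact_force: [-0.3, 2.0, 6.9]
opening: 0.0166
gripper_force: 118.2
```

```bash
python3 k.py 114 36; python3 m.py
```

```text
31.6 [547.5 -94.5  59.7] F [0.3 1.8 6.2] M [ 0.58 -0.16  0.03] open 0.0164 Fu 1.7669507647881941
tip past axis 114.1 lateral 0.9 underside 35.6 q7 23.0
toolx yaw 70.66 tilt 20.09 roll -0.0001
rem tool [ 0.   0.9 -0.4]
side [246.1 162.5] [245.4 161.6] 28.5 [ 0.5744 -0.0304  0.178 ]
 orange 159.0 [245.9 168.4] pred head [246.2 168.8] pred collar [246.4 177.1]
scene [239.6 167.3] [239.1 166.4] 24.0 [ 0.5686 -0.029   0.178 ]
 orange 90.5 [239.5 173.2] pred head [239.8 172.6] pred collar [240.  179.5]
(array([ 0.57329593, -0.02809208,  0.1814862 ]), [np.float64(0.0011869623654617552), np.float64(0.0011869623654618719)])
```

jog_arm(
  offset=[
    [0.2,0,-0.5],
    [0.1,0,-0.3],
    [0,0,0],
  ],
  dr=[
    [0,0,0],
    [0,0,0],
    [0,0,0],
  ],
)

```text
time: 32.0
ee_pos: [0.547, -0.0951, 0.06]
tool_rot: [[0.312, 0.943, 0.113], [0.886, -0.332, 0.323], [0.342, -0.0, -0.94]]
contact_force: [-0.0, 1.7, 1.0]
opening: 0.0168
gripper_force: 117.9
```

```bash
python3 k.py 114 36; python3 m.py
```

```text
32.1 [547.  -95.1  60. ] F [0.1 2.  0.8] M [0.09 0.   0.01] open 0.0168 Fu 1.8611984565940742
tip past axis 113.3 lateral 1.14 underside 35.9 q7 23.0
toolx yaw 70.62 tilt 20.02 roll -0.0005
rem tool [0.7 1.1 0.1]
side [246.1 162.5] [244.9 162. ] 26.5 [ 0.5754 -0.0287  0.178 ]
 orange 154.5 [245.5 168.7] pred head [246.2 168.8] pred collar [246.4 177.1]
scene [239.6 167.3] [239.7 166.7] 21.5 [ 0.5698 -0.0273  0.178 ]
 orange 86.0 [239.8 172.2] pred head [239.8 172.6] pred collar [240.  179.5]
(array([ 0.57428703, -0.02648342,  0.18131931]), [np.float64(0.001127131785843915), np.float64(0.0011271317858437744)])
```

jog_arm(
  offset=[
    [0,0,0],
    [0,0,0],
    [0,0,0],
    [0,0,0],
    [0,0,0],
    [0,0,0],
  ],
  dr=[
    [0,0,0],
    [0,0,0],
    [0,0,0],
    [0,0,0],
    [0,0,0],
    [0,0,0],
  ],
  fingers=1,
)

```text
time: 32.8
ee_pos: [0.5476, -0.0955, 0.0603]
tool_rot: [[0.312, 0.943, 0.114], [0.886, -0.332, 0.323], [0.342, 0.001, -0.94]]
contact_force: [0.5, -0.1, 0.0]
opening: 0.0853
gripper_force: 0.0
```

jog_arm(
  offset=[
    [0,0,-5],
    [0,0,-15],
    [0,0,-25],
    [0,0,-30],
    [0,0,-30],
    [0,0,0],
    [0,0,0],
  ],
  dr=[
    [0,0,0],
    [0,0,0],
    [0,0,0],
    [0,0,0],
    [0,0,0],
    [0,0,0],
    [0,0,0],
  ],
)

```text
time: 33.5
ee_pos: [0.5359, -0.13, 0.1605]
tool_rot: [[0.312, 0.943, 0.117], [0.886, -0.333, 0.322], [0.342, 0.003, -0.94]]
contact_force: [-0.4, 0.6, -1.1]
opening: 0.0853
gripper_force: 0.0
```

```bash
python3 k.py 114 36; python3 m.py; python3 - <<'E'
from h import *
# key handle now, by red blob in three views; bystanders vs start
import pickle
cs=pickle.load(open('c0.pkl','rb'));rs=[]
u=np.array([np.cos(np.radians(70.5)),np.sin(np.radians(70.5)),0]);S=np.array([.5722,-.0275,0]);H=S-u*.0785+[0,0,.076]
for n in('side','scene','wrist'):
    c=cap(n);h,s,v=hsv(c);p=proj(c,H);m=((h<=5)|(h>174))&(s>150)&(v>70)
    b=blob(m,*p);print(n,p.round(1),np.round(cen(b),1),cv2.contourArea(b));rs.append(ray(c,*cen(b)))
    if n!='wrist':
        d=(cv2.absdiff(c['color'],cs[n]['color']).max(2)>60).astype(np.uint8);k,_,st,_=cv2.connectedComponentsWithStats(d);print([list(x) for x in st[1:] if x[4]>25])
x,r=tri(rs);print('handle',x,r,'tip past',(x-S)@u*1000+192)
E
```

```text
33.6 [ 535.5 -129.4  159.5] F [-0.4  0.2 -0.7] M [-0.34  0.18 -0.01] open 0.0849 Fu 0.09075635374467579
tip past axis 77.2 lateral 0.62 underside 135.4 q7 19.0
toolx yaw 70.62 tilt 20.02 roll -0.0002
rem tool [  0.6   0.7 106. ]
side [246.1 162.5] [244.7 162.1] 30.0 [ 0.5758 -0.0284  0.178 ]
 orange 152.5 [244.9 169.1] pred head [246.2 168.8] pred collar [246.4 177.1]
scene [239.6 167.3] [240.  166.7] 24.0 [ 0.5697 -0.0265  0.178 ]
 orange 81.5 [239.7 173.4] pred head [239.8 172.6] pred collar [240.  179.5]
(array([ 0.57467571, -0.02559757,  0.18182244]), [np.float64(0.0010994452193393179), np.float64(0.0010994452193393326)])
side [259.8 172.6] [260.5 172.2] 104.0
[[np.int32(152), np.int32(0), np.int32(44), np.int32(65), np.int32(1514)], [np.int32(223), np.int32(0), np.int32(17), np.int32(9), np.int32(75)], [np.int32(262), np.int32(0), np.int32(72), np.int32(55), np.int32(1239)], [np.int32(478), np.int32(0), np.int32(5), np.int32(8), np.int32(27)], [np.int32(192), np.int32(26), np.int32(16), np.int32(36), np.int32(190)], [np.int32(477), np.int32(31), np.int32(20), np.int32(61), np.in
[... 3189 characters left out ...]
32(25), np.int32(12), np.int32(115)], [np.int32(339), np.int32(199), np.int32(13), np.int32(11), np.int32(104)], [np.int32(319), np.int32(208), np.int32(33), np.int32(70), np.int32(937)], [np.int32(108), np.int32(216), np.int32(24), np.int32(5), np.int32(63)], [np.int32(103), np.int32(227), np.int32(40), np.int32(34), np.int32(762)], [np.int32(299), np.int32(232), np.int32(10), np.int32(5), np.int32(26)], [np.int32(40), np.int32(243), np.int32(43), np.int32(26), np.int32(200)]]
wrist [261.4 199.9] [261.  200.2] 868.0
handle [ 0.5445642  -0.10099845  0.07875374] [np.float64(0.000676571953377754), np.float64(0.0006921761528830268), np.float64(0.0011835967891690694)] tip past 113.49229239083499
```

```bash
python3 - <<'E'
from h import *
import pickle
cs=pickle.load(open('c0.pkl','rb'))
for n in('side','scene'):
    for c in(cs[n],cap(n)):
        h,s,v=hsv(c);out=[]
        for nm,m,mi in[('yellow',(h>=20)&(h<=32)&(s>150)&(v>60),60),('white',(s<40)&(v>150),60),('brown',(h>=3)&(h<=14)&(s>110)&(v>70),60),('black',(v<45),100)]:
            k,_,st,ce=cv2.connectedComponentsWithStats(m.astype(np.uint8))
            out.append((nm,[(int(st[i,4]),*ce[i].round().astype(int).tolist()) for i in range(1,k) if st[i,4]>mi and 60<ce[i][0]<420 and 110<ce[i][1]<320]))
        print(n,*out,sep='\n ')
E
```

```text
side
 ('yellow', [(384, 238, 131), (84, 211, 136), (570, 187, 284), (604, 283, 306)])
 ('white', [(33085, 61, 124), (821, 149, 146), (192, 304, 161), (256, 199, 166), (216, 247, 181), (84, 88, 191), (446, 184, 214), (80, 335, 281), (164, 237, 275)])
 ('brown', [(321, 177, 257), (223, 236, 267)])
 ('black', [(1366, 191, 112), (141, 225, 126), (3088, 131, 203), (221, 232, 312)])
side
 ('yellow', [(821, 227, 130), (697, 148, 287)])
 ('white', [(34504, 65, 119), (936, 151, 142), (254, 199, 166), (214, 247, 183), (82, 88, 191), (443, 184, 214), (158, 235, 218), (82, 334, 280)])
 ('brown', [(196, 245, 171), (360, 177, 258)])
 ('black', [(3094, 131, 203), (222, 232, 312)])
scene
 ('yellow', [(263, 339, 161), (376, 342, 213), (1539, 122, 238)])
 ('white', [(1453, 74, 173), (195, 177, 170), (114, 237, 182), (323, 264, 241), (329, 186, 253), (2934, 146, 314)])
 ('brown', [(96, 323, 183), (255, 303, 246)])
 ('black', [(592, 248, 144), (163, 250, 180), (3702, 258, 291)])
scene
 ('yellow', [(235, 368, 171), (1531, 122, 238), (473, 341, 256)])
 ('white', [(1408, 74, 172), (109, 245, 183), (115, 263, 203), (323, 264, 241), (328, 186, 253), (2931, 146, 314)])
 ('brown', [(120, 240, 175), (244, 303, 247)])
 ('black', [(447, 186, 129), (3705, 258, 291)])
```

```bash
python3 - <<'E'
from h import *
import pickle
def Y(c):
    h,s,v=hsv(c);k,_,st,ce=cv2.connectedComponentsWithStats(((h>=20)&(h<=32)&(s>150)&(v>60)).astype(np.uint8))
    return [(int(st[i,4]),*ce[i].round().astype(int).tolist(),st[i,2:4].tolist()) for i in range(1,k) if st[i,4]>50]
for f in('c1','c2','c3','c5'): print(f,Y(pickle.load(open(f+'.pkl','rb'))))
d=pickle.load(open('c4.pkl','rb'));print('c4 side',Y(d['side']),'scene',Y(d['scene']))
for f in('c6','c7'):
    a,b,c=pickle.load(open(f+'.pkl','rb'));print(f,'side',Y(b),'scene',Y(c))
c3=pickle.load(open('c3.pkl','rb'));print('c3 proj of originals',proj(c3,[.456,.285,.09]),proj(c3,[.658,.262,.088]))
E
```

```text
c1 [(460, 328, 339, [34, 23])]
c2 [(1466, 316, 203, [71, 26])]
c3 [(3606, 126, 97, [86, 60]), (3161, 374, 127, [73, 57])]
c5 []
c4 side [(582, 186, 284, [23, 38]), (585, 281, 308, [25, 35])] scene [(238, 342, 163, [16, 26]), (367, 342, 214, [19, 30]), (1531, 122, 238, [38, 47])]
c6 side [(823, 227, 130, [42, 22]), (697, 148, 287, [53, 22]), (809, 287, 367, [54, 40])] scene [(238, 368, 171, [30, 26]), (1532, 122, 238, [38, 47]), (474, 341, 256, [18, 45])]
c7 side [(823, 227, 130, [42, 22]), (698, 148, 287, [53, 22]), (809, 287, 367, [54, 40])] scene [(239, 368, 171, [30, 26]), (1532, 122, 238, [38, 47]), (475, 341, 256, [18, 45])]
c3 proj of originals [129.49206932  96.08131869] [370.6446312  124.52357833]
```

jog_arm(
  offset=[
    [0,0,-20],
    [0,0,-20],
    [0,0,0],
    [0,0,0],
    [0,0,0],
  ],
  dr=[
    [0,0,0],
    [0,0,0],
    [0,0,0],
    [0,0,0],
    [0,0,0],
  ],
)

```text
time: 34.45
ee_pos: [0.5306, -0.1416, 0.1957]
tool_rot: [[0.312, 0.943, 0.113], [0.886, -0.332, 0.323], [0.342, -0.001, -0.94]]
contact_force: [-0.4, 0.2, -0.2]
opening: 0.0855
gripper_force: 0.0
```

```bash
python3 m.py; python3 -c "
from bench import ticket
print(ticket.hand_in())"
```

```text
side [246.1 162.5] [244.6 162.2] 31.0 [ 0.5759 -0.0281  0.178 ]
 orange 151.5 [244.9 169.1] pred head [246.2 168.8] pred collar [246.4 177.1]
scene [239.6 167.3] [240.  166.7] 24.0 [ 0.5697 -0.0265  0.178 ]
 orange 81.0 [239.8 172.9] pred head [239.8 172.6] pred collar [240.  179.5]
(array([ 0.57472713, -0.02552808,  0.18174675]), [np.float64(0.0012132372061514224), np.float64(0.001213237206151562)])
the job is handed in; nothing more can be done
None
```

The job is handed in: I seated the mandrel with a measured push of about 18 N (about 22 N with its weight) and released it, then drove the key until its tip was about 113 mm past the axis; the mandrel stands raised on the key's flat part with a slight lean. The two yellow look-alikes fell over between 6 and 20 s; I measured no contact with them but did not see why they fell.

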